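Gauge the drain holes of clay pots and sort out the misfits

ROBOT

A 6-joint arm with a two-finger parallel gripper is mounted at the origin on the work surface. World frame = base frame: x ahead of the robot, y to its left, z up, the work surface at z = 0. Lengths are in m, angles in degrees, forces in N, time in s.
With the tool pointing down it reaches from about 0.35 to 0.875 m from the base axis. Payload 4.2 kg.
Tool frame: the origin (TCP) lies midway between the tips of the shut fingers; the grasp point (between the pads) lies 19 mm behind it (r.pinch_z is the distance from the TCP to the grasp point, in m); z points along the fingers, y is the line along which they close (so a half turn about z gives the same grasp; the last joint's range is limited). The gripper opens to 87 mm and grips with 3 to 60 N. Pads are 19 mm wide; open, the fingers measure 117 mm over their backs; the gripper's body (75 mm by 190 mm) begins 51 mm behind the grasp point.
Start: joints at [-57.777, 22.042, 0.453, 0, -68.411, -14.817], TCP at [0.187, -0.596, 0.223] pointing down, gripper open.
Joint ranges: [-179.83, 179.83], [-69.29, 118.12], [-61.27, 80.66], [-181.25, 117.63], [-171.15, -9.14], [-177.46, 177.46]. Speed limits (degrees/s): [159.86, 159.86, 180, 180, 180, 180].

INTERFACE

Orientations are given as a 3x3 rotation matrix whose columns are the frame's x, y, z axes.
In Python, from station import r, imaging, models gives the robot as it stands. The module is installed in compiled form; this text tells all that it offers.
- The arm moves only by the tool apply_moves, never from a script. Its argument "moves" is a list of rows, each a list of 2 entries, a list of its own where there are three numbers: the shift along the tool's x, y, z in m, then the turn about the tool's z in degrees. A call has 1 to 5 rows; each row shifts and turns the commanded pose from where the row before left it, along the tool's axes as they then stand; what a row does not reach is not made up. A row lasts 1/12 s, in which the tool goes at most 41.7 mm and 7.16 degrees, less where a joint would pass 70% of its speed; a pose out of reach is approached as far as the arm can. A call is refused whole if a number of a shift passes 0.0417 or a number of a turn 7.16, either way. A call with a gripper value outside its range is refused whole. "hand" is the finger opening in m, from 0 to 0.087, set as the call begins (left out, the last holds). The fingers move at their own pace and stop on an object; the grip force is fixed at half the most. Time passes only in rows, so rows that do not move let the fingers close. It gives the time, the measured TCP pose, the force, the opening and the grip force at its end, in the units of the state.
- r.sense(): the state, without advancing time (a new reading comes with each control period).
- imaging.capture(name): name is "scene" or "top"; returns a dict with "frame" (400x640x3 uint8, blue, green, red), "intrinsics" (3x3 intrinsics, pixels), "eye" and "orientation" of the camera in the world. Camera axes: x right, y down, z forward; pixel columns grow to the right and rows downward; lengths in m; the calibration is good to about 2 mm. A picture is of the moment at which its call begins. There is no depth.
- r.finish_job(): hands the job in; it is judged then, once.
Trained networks look in a picture, given as the dict that the camera call returned (one of the last four; its "shot" number tells which), for a name from the list of things; names that differ only in an ending like _2 or _b are one class to them, and where a whole thing is asked for, a point or a joint stands for the part that bears it (a point fixed in the world has none). Each returns a list of dicts, best first, with "confidence" (0 to 1); they miss things now and then, are a little off and sometimes report something else, mostly with a low value. They report only what shows in the picture. A call takes as long as a camera call. They do not tell look-alikes from the thing itself.
- models.cut_out(picture, target): "region" (400x640 bool, what is visible of it) and "extent" ([left, top, width, height] as shares, 0 to 1, of the picture: columns of its width, rows of its height, round what is visible of it).
- models.place_of(picture, target): "at" ([column, row] as shares, 0 to 1, of the picture: columns of its width, rows of its height: a listed point, or the origin of a listed thing).
The state is a dict: "time_s": time; "joints": joint angles; "joint_velocities": joint speeds; "effort": joint torques, N m; "tcp_pos": TCP position; "ee_rot": TCP orientation; "wrist_force": force on the tool from outside, world axes, zero at the start; "moment": the same for the moment, N m; "gripper_width": opening from 0.0 (shut) to 1.0 (fully open); "gripper_force": force on a finger pad.
Only numpy, scipy, OpenCV 4.12 (cv2) and the standard library are available. Lean on these libraries where they do the work, as an engineer would, in place of code of your own. Each camera call takes 0.05 s, during which the arm holds its last target. There are 200 camera calls.

TASK

Take the stepped gauge from its wooden block and try it in the drain hole of each upturned clay pot, from the robot's left to its right, letting it down as far as it goes with light pressure and never forcing it, since clay chips. The good pot is the one whose hole takes the thin part up to its shoulder but not the thick part: leave it where it stands, with the gauge standing in its hole, down on the shoulder, to mark it. Set the two misfits, too tight and too wide, gently in the black tray, still upside down, and leave the wire coil, bowl and black nursery pot alone.

Things in the scene. Friction and masses are not known exactly. Their poses are not given: they have to be found in the camera images.
- gauge: Stepped plug gauge, 92 mm, 0.12 kg, standing nose down in the block. From the tip: nose tapering 4 to 12 mm over 6 mm; thin go part 12 mm across to 20 mm; tapered shoulder, 20 to 23 mm; thick no-go part 16 mm to 34 mm (red band); collar 24 mm to 38 mm; hexagonal handle 18 mm across flats to 92 mm. Origin: tip of the nose; z along it, to the handle; flats face x and every 60 degrees from it.
- stand: Wooden gauge block 70 x 70 x 44 mm fixed on the potting board, behind the row of pots. Origin: centre of its underside; z up.
- stand_mouth (a point): Centre of the mouth of the block's hole, on the block's top. The hole is 20 mm across and 40 mm deep; the gauge stands loosely in it with its collar on the block, its nose 34 mm below the mouth.
- board: Potting board, pale wooden slab 280 (x) by 400 (y) by 24 mm thick, fixed on the bench. Origin: centre of its underside. The pots stand on it in a row along its y axis (y points to the robot's left), near y = +130 mm (left), 0 (middle) and -130 mm (right).
- pot_1: Terracotta pot upside down, rim on the board; three look alike (80 to 150 g, loose). 58 mm high; rim band 64 mm across over the lowest 14 mm, above it 53 tapering to 42 mm at the base on top. Base 8 mm thick, drain hole right through, hollow below. The hole's centre is up to 1.5 mm off the pot's axis, any direction. Origin: on the axis, at the level it stands on; z up.
- pot_2: Same kind of pot, sizes and origin as pot_1. Of the three pots one has a tight hole (about 9.5 mm across), one a good hole (about 13.5 mm) and one a wide hole (about 18 mm); neither the pot's number nor its place in the row tells which.
- pot_3: Same kind of pot, sizes and origin as pot_1. In a tight hole the gauge's nose stops about 4 mm in (0 to 4 mm if off-centre), in a good hole the shoulder stops it 21 mm in (an off-centre nose catches on the edge at 3 to 6 mm first and must be eased sideways), in a wide hole it goes in 34 mm, to the collar (an off-centre shoulder catches at 20 to 23 mm first).
- tray: Shallow black plastic tray for the misfits, 170 mm (x) by 250 mm (y), 32 mm high, walls and floor 4 mm thick, fixed on the bench to the robot's right; two pots fit side by side along y. Origin: centre of its underside; z up.
- wire_coil: Brown coil of training wire, 84 mm across and 16 mm high, lying loose on the board. Origin: centre of its underside. Leave it alone.
- bowl: Stainless steel bowl, 150 mm across and 60 mm high, loose on the bench left of the board. Origin: centre of its underside. Leave it alone.
- nursery_pot: Empty black plastic nursery pot, 72 mm across and 62 mm high, loose on the bench beyond the tray. Origin: centre of its underside. Leave it alone.
Not all that is in view belongs to the job. Of the things like the gauge, leave any that is blue or yellow; of the rest the smaller one is meant.

How it is judged (in metres and radians):
On the way, in this order (a step that is already met when the one before it is completed fails the run):
1. the leftmost pot is tried: the gauge, upright, at least 1.5 mm down in its hole and pressed on the clay with more than 1 N (((y of pot_1 in the frame of board above 0.065 m and z of gauge in the frame of pot_1 below 0.0565 m and horizontal distance between gauge and pot_1 below 0.006 m and angle between gauge's own z axis and vertical below 0.15 rad and contact force between gauge and pot_1 above 1 N) or (y of pot_2 in the frame of board above 0.065 m and z of gauge in the frame of pot_2 below 0.0565 m and horizontal distance between gauge and pot_2 below 0.006 m and angle between gauge's own z axis and vertical below 0.15 rad and contact force between gauge and pot_2 above 1 N) or (y of pot_3 in the frame of board above 0.065 m and z of gauge in the frame of pot_3 below 0.0565 m and horizontal distance between gauge and pot_3 below 0.006 m and angle between gauge's own z axis and vertical below 0.15 rad and contact force between gauge and pot_3 above 1 N))), for 0.1 s.
2. the middle pot is tried: the gauge, upright, at least 1.5 mm down in its hole and pressed on the clay with more than 1 N (((y of pot_1 in the frame of board between -0.065 and 0.065 m and z of gauge in the frame of pot_1 below 0.0565 m and horizontal distance between gauge and pot_1 below 0.006 m and angle between gauge's own z axis and vertical below 0.15 rad and contact force between gauge and pot_1 above 1 N) or (y of pot_2 in the frame of board between -0.065 and 0.065 m and z of gauge in the frame of pot_2 below 0.0565 m and horizontal distance between gauge and pot_2 below 0.006 m and angle between gauge's own z axis and vertical below 0.15 rad and contact force between gauge and pot_2 above 1 N) or (y of pot_3 in the frame of board between -0.065 and 0.065 m and z of gauge in the frame of pot_3 below 0.0565 m and horizontal distance between gauge and pot_3 below 0.006 m and angle between gauge's own z axis and vertical below 0.15 rad and contact force between gauge and pot_3 above 1 N))), for 0.1 s.
3. the rightmost pot is tried: the gauge, upright, at least 1.5 mm down in its hole and pressed on the clay with more than 1 N (((y of pot_1 in the frame of board below -0.065 m and z of gauge in the frame of pot_1 below 0.0565 m and horizontal distance between gauge and pot_1 below 0.006 m and angle between gauge's own z axis and vertical below 0.15 rad and contact force between gauge and pot_1 above 1 N) or (y of pot_2 in the frame of board below -0.065 m and z of gauge in the frame of pot_2 below 0.0565 m and horizontal distance between gauge and pot_2 below 0.006 m and angle between gauge's own z axis and vertical below 0.15 rad and contact force between gauge and pot_2 above 1 N) or (y of pot_3 in the frame of board below -0.065 m and z of gauge in the frame of pot_3 below 0.0565 m and horizontal distance between gauge and pot_3 below 0.006 m and angle between gauge's own z axis and vertical below 0.15 rad and contact force between gauge and pot_3 above 1 N))), for 0.1 s.
At the end, for the whole second after the job is handed in: The gauge, let go, stands in a pot's hole on its shoulder (17.5 to 23 mm in, upright), that pot on the board within 25 mm of its start; the other two pots stand upside down on the tray's floor, their axes 30 mm or more inside its outer sides; all at rest ((((z of gauge in the frame of pot_1 between 0.035 and 0.0405 m and horizontal distance between gauge and pot_1 below 0.006 m and angle between gauge's own z axis and vertical below 0.15 rad and distance of pot_1 from where it was at the start of the episode below 0.025 m and angle between pot_1's own z axis and vertical below 0.1 rad and z of pot_1 in the frame of board below 0.028 m and linear speed of each of pot_1, gauge below 0.02 m/s and angular speed of each of pot_1, gauge below 0.2 rad/s) and (x of pot_2 in the frame of tray between -0.055 and 0.055 m and y of pot_2 in the frame of tray between -0.095 and 0.095 m and z of pot_2 in the frame of tray below 0.009 m and angle between pot_2's own z axis and vertical below 0.1 rad and linear speed of pot_2 below 0.02 m/s and angular speed of pot_2 below 0.2 rad/s) and (x of pot_3 in the frame of tray between -0.055 and 0.055 m and y of pot_3 in the frame of tray between -0.095 and 0.095 m and z of pot_3 in the frame of tray below 0.009 m and angle between pot_3's own z axis and vertical below 0.1 rad and linear speed of pot_3 below 0.02 m/s and angular speed of pot_3 below 0.2 rad/s)) or ((z of gauge in the frame of pot_2 between 0.035 and 0.0405 m and horizontal distance between gauge and pot_2 below 0.006 m and angle between gauge's own z axis and vertical below 0.15 rad and distance of pot_2 from where it was at the start of the episode below 0.025 m and angle between pot_2's own z axis and vertical below 0.1 rad and z of pot_2 in the frame of board below 0.028 m and linear speed of each of pot_2, gauge below 0.02 m/s and angular speed of each of pot_2, gauge below 0.2 rad/s) and (x of pot_1 in the frame of tray between -0.055 and 0.055 m and y of pot_1 in the frame of tray between -0.095 and 0.095 m and z of pot_1 in the frame of tray below 0.009 m and angle between pot_1's own z axis and vertical below 0.1 rad and linear speed of pot_1 below 0.02 m/s and angular speed of pot_1 below 0.2 rad/s) and (x of pot_3 in the frame of tray between -0.055 and 0.055 m and y of pot_3 in the frame of tray between -0.095 and 0.095 m and z of pot_3 in the frame of tray below 0.009 m and angle between pot_3's own z axis and vertical below 0.1 rad and linear speed of pot_3 below 0.02 m/s and angular speed of pot_3 below 0.2 rad/s)) or ((z of gauge in the frame of pot_3 between 0.035 and 0.0405 m and horizontal distance between gauge and pot_3 below 0.006 m and angle between gauge's own z axis and vertical below 0.15 rad and distance of pot_3 from where it was at the start of the episode below 0.025 m and angle between pot_3's own z axis and vertical below 0.1 rad and z of pot_3 in the frame of board below 0.028 m and linear speed of each of pot_3, gauge below 0.02 m/s and angular speed of each of pot_3, gauge below 0.2 rad/s) and (x of pot_1 in the frame of tray between -0.055 and 0.055 m and y of pot_1 in the frame of tray between -0.095 and 0.095 m and z of pot_1 in the frame of tray below 0.009 m and angle between pot_1's own z axis and vertical below 0.1 rad and linear speed of pot_1 below 0.02 m/s and angular speed of pot_1 below 0.2 rad/s) and (x of pot_2 in the frame of tray between -0.055 and 0.055 m and y of pot_2 in the frame of tray between -0.095 and 0.095 m and z of pot_2 in the frame of tray below 0.009 m and angle between pot_2's own z axis and vertical below 0.1 rad and linear speed of pot_2 below 0.02 m/s and angular speed of pot_2 below 0.2 rad/s)))); the robot touches nothing.
It fails at once if the gauge is forced into a pot (more than 60 N between them) (contact force between gauge and pot_1 above 60 N or contact force between gauge and pot_2 above 60 N or contact force between gauge and pot_3 above 60 N).
It fails at once if a pot is pressed hard on the tray (more than 60 N between them) (contact force between any of pot_1, pot_2, pot_3 and tray above 60 N).
It fails at once if a pot is dropped (falls faster than 0.35 m/s out of the fingers) ((contact force between the fingers and pot_1 below 0.05 N and linear speed of pot_1 above 0.35 m/s) or (contact force between the fingers and pot_2 below 0.05 N and linear speed of pot_2 above 0.35 m/s) or (contact force between the fingers and pot_3 below 0.05 N and linear speed of pot_3 above 0.35 m/s)).
It fails at once if a pot is tipped over (leans by more than 0.6 rad) (angle between any of pot_1, pot_2, pot_3's own z axis and vertical above 0.6 rad).
It fails at once if the wire coil, the bowl or the nursery pot is moved by more than 25 mm (distance of any of wire_coil, bowl, nursery_pot from where it was at the start of the episode above 0.025 m).
It also fails if it takes over 72 s, if anything falls off the work surface, if the arm or the gripper's body presses on something with over 40 N, if the wrist force passes 120 N, or if a joint passes its speed limit or range.

## Working session

There is one attempt and no reset: what is moved stays moved. The work goes in short steps, Python scripts to look and compute and a tool call to move; the robot and the scene stay as the last step left them, time stands still between calls to the robot, and variables do not carry over. Pictures are saved under pics/ and viewed, at most 13 in all, crops included, and the job is handed in when it is done.

Besides the shell and the picture viewer there is one more tool, called after "Request:" as name(argument=value, ...), one argument or row to a line, values as JSON. apply_moves: Moves the arm, as the interface text tells. Its arguments: {"type":"object","properties":{"moves":{"type":"array"},"hand":{"type":"number"}},"required":["moves"]}

```bash
mkdir -p pics; cat > h.py <<'E'
import numpy as np, cv2
from station import r, imaging, models
def ray(p,uv):
    d=p["orientation"]@np.linalg.inv(p["intrinsics"])@np.array([uv[0],uv[1],1.]); return np.array(p["eye"]),d
def atz(p,uv,z):
    e,d=ray(p,uv); return e+d*(z-e[2])/d[2]
def proj(p,X):
    c=np.array(p["orientation"]).T@(np.array(X)-p["eye"]); c=p["intrinsics"]@c; return c[:2]/c[2]
for_=lambda a:np.round(a,4)
E
python3 - <<'E'
from h import *
s=r.sense(); print(s["time_s"],s["tcp_pos"],s["ee_rot"],s["wrist_force"],r.pinch_z)
ps={n:imaging.capture(n) for n in("scene","top")}
for n,p in ps.items():
    cv2.imwrite(f"pics/{n}0.png",p["frame"]); print(n,p["eye"],p["orientation"],p["intrinsics"])
    for t in("gauge","stand_mouth","stand","board","pot_1","tray","wire_coil","bowl","nursery_pot"):
        for d in models.place_of(p,t)[:4]:
            uv=np.array(d["at"])*[640,400]
            z={"gauge":.034,"stand_mouth":.068,"stand":.024,"pot_1":.024,"wire_coil":.024}.get(t,0)
            print(n,t,round(d["confidence"],2),uv.round(1),atz(p,uv,z).round(4))
E
```

```text
0.0 [ 0.18678678 -0.59580837  0.22147088] [[-9.54269656e-01 -2.98946326e-01 -7.19782028e-04]
 [-2.98947182e-01  9.54267503e-01  2.02872546e-03]
 [ 8.03845746e-05  2.15112796e-03 -9.99997683e-01]] [-0.08575242 -0.33656698 -0.17307847] 0.0187
scene [1.02377287 0.73981903 0.63184708] [[-0.88795839  0.26294975 -0.37734246]
 [ 0.4597964   0.52683702 -0.71486364]
 [ 0.01082476 -0.80826987 -0.5887127 ]] [[381.73461072   0.         315.9494497 ]
 [  0.         381.73461072 202.91863381]
 [  0.           0.           1.        ]]
scene gauge 0.83 [274.7 276.7] [0.839  0.2087 0.034 ]
scene gauge 0.66 [312.7 274.7] [0.7652 0.2396 0.034 ]
scene gauge 0.65 [298.5 256.2] [0.7683 0.1758 0.034 ]
scene stand_mouth 0.88 [347.8 213.1] [0.6126 0.1268 0.068 ]
scene stand_mouth 0.3 [253.3 169.5] [ 0.7475 -0.1675  0.068 ]
scene stand 0.65 [344.1 228. ] [0.6202 0.127  0.024 ]
scene stand 0.61 [343.9 212.8] [0.589  0.0733 0.024 ]
scene board 0.71 [366.1 210.9] [0.5129 0.0668 0.    ]
scene pot_1 0.92 [357.5 174.8] [ 0.4558 -0.0702  0.024 ]
scene pot_1 0.85 [381.  205.1] [0.4821 0.0889 0.024 ]
scene pot_1 0.72
[... 836 characters left out ...]
 ]
top gauge 0.63 [296.7 171.2] [0.742  0.1313 0.034 ]
top gauge 0.55 [295.8 211.2] [0.6208 0.1355 0.034 ]
top gauge 0.49 [265.7 171.1] [0.7448 0.2245 0.034 ]
top stand_mouth 0.93 [297.7 214.6] [0.6058 0.1276 0.068 ]
top stand 0.74 [297.2 214.7] [0.6117 0.1321 0.024 ]
top board 0.58 [318.6 242.7] [0.5289 0.0708 0.    ]
top pot_1 0.88 [361.3 267.6] [ 0.4524 -0.0521  0.024 ]
top pot_1 0.82 [269.6 253.4] [0.4991 0.2145 0.024 ]
top pot_1 0.79 [313.2 256.9] [0.4862 0.0869 0.024 ]
top tray 0.97 [462.1 239.1] [ 0.53  -0.356  0.   ]
top wire_coil 0.59 [375.4 217.5] [ 0.5978 -0.0993  0.024 ]
top bowl 0.64 [187.8 262.4] [0.479  0.4631 0.    ]
top nursery_pot 0.7 [429.2 175.1] [ 0.7273 -0.2712  0.    ]
```

View pics/scene0.png

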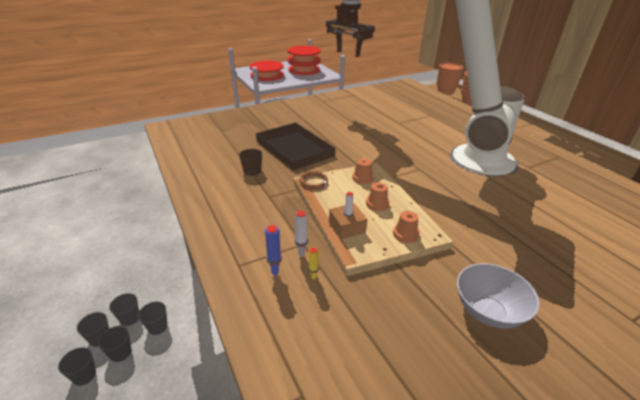

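View pics/top0.png

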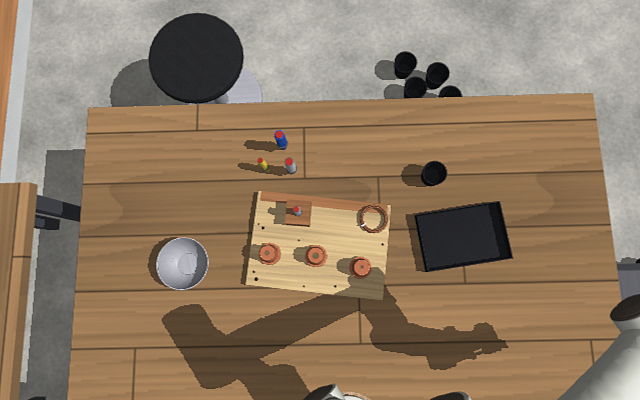

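The real gauge stands in the block (scene px 349,203; top 296,211). The blue, yellow and larger grey decoys stand on the bench behind the board. The pots in the top view are at (269,253), (316,256) and (361,267), with the tray at right (463,237). Next I'll zoom in on the pots.

```bash
python3 - <<'E'
from h import *
S=imaging.capture("scene");T=imaging.capture("top")
def crop(p,c,w=24,k=8):
    x,y=int(c[0])-w,int(c[1])-w; return cv2.resize(p["frame"][y:y+2*w,x:x+2*w],None,fx=260/(2*w),fy=260/(2*w),interpolation=cv2.INTER_CUBIC)
a=[crop(T,c) for c in((269,253),(316,256),(361,267))]
b=[crop(S,c) for c in((407,225),(379,194),(364,169))]
cv2.imwrite("pics/crops.png",np.vstack([np.hstack(a),np.hstack(b)]))
for n,p in(("T",T),("S",S)):
  for d in models.cut_out(p,"pot_1")[:4]:
    m=d["region"]; ys,xs=np.nonzero(m); print(n,round(d["confidence"],2),m.sum(),xs.mean().round(1),ys.mean().round(1),np.array(d["extent"])*[640,400,640,400])
  d=models.cut_out(p,"tray")[0]; c=max(cv2.findContours(d["region"].astype(np.uint8),0,1)[0],key=cv2.contourArea)
  q=cv2.approxPolyDP(cv2.convexHull(c),5,True)[:,0]; print([atz(p,u,.032)[:2].round(3).tolist() for u in q])
  d=models.cut_out(p,"gauge"); 
  for e in d[:4]:
    ys,xs=np.nonzero(e["region"]);print("g",n,len(xs),xs.mean().round(1),ys.mean().round(1),(np.array(e["extent"])*[640,400,640,400]).round(1))
E
```

```text
T 0.95 408 269.6 252.9 [260.224 243.52   21.632  22.6  ]
T 0.7 381 315.6 255.3 [300.928 244.72   26.496  25.12 ]
T 0.62 347 360.6 267.7 [347.968 261.4    23.872  18.4  ]
[[0.634, -0.465], [0.47, -0.482], [0.439, -0.234], [0.604, -0.221]]
g T 382 270.7 165.6 [257.1 146.7  31.5  37.6]
g T 290 269.8 180.3 [256.4 169.   32.7  23. ]
g T 178 253.4 154.6 [241.9 146.6  25.9  19.4]
g T 42 297.5 210.8 [295.6 205.    5.1  10.1]
S 0.85 663 406.5 226.9 [394.368 209.6    23.68   32.92 ]
S 0.75 532 377.2 197.0 [365.824 182.08   25.088  26.4  ]
S 0.57 403 362.3 171.5 [350.016 159.88   22.4    24.   ]
[[0.639, -0.46], [0.469, -0.481], [0.439, -0.251], [0.463, -0.202], [0.621, -0.175], [0.654, -0.334]]
g S 508 326.6 262.3 [297.8 255.5  54.   16.1]
g S 642 309.7 271.7 [279.3 268.6  56.6  14.3]
g S 259 301.1 298.9 [291.8 277.6  15.2  38.2]
g S 158 347.8 203.5 [344.4 193.9   6.4  18.5]
```

View pics/crops.png

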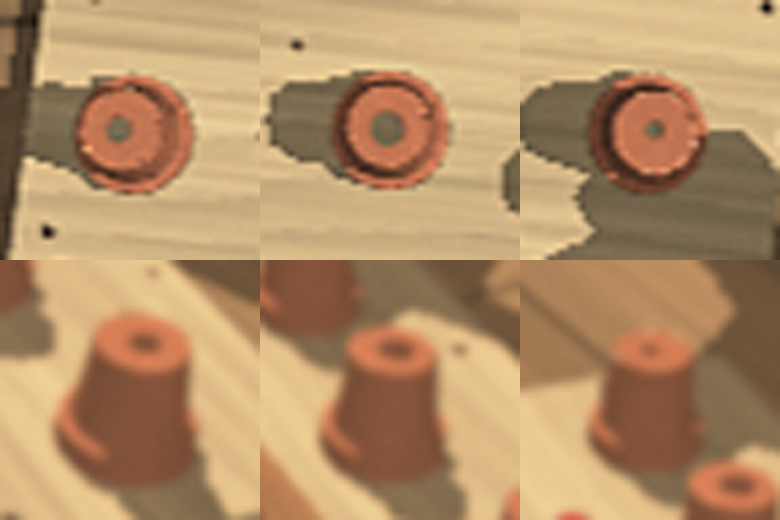

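The holes are visible. The left pot's is medium, the middle pot's wide and the right pot's small, which the gauge will check. Next come their centres from both cameras.

```bash
cat >> h.py <<'E'
def hole(p,c,w,k=8):
    """centroid and area (px) of the hole: non-terracotta/dark blob nearest c"""
    x,y=int(c[0])-w,int(c[1])-w
    im=cv2.resize(p["frame"][y:y+2*w,x:x+2*w],None,fx=k,fy=k,interpolation=cv2.INTER_CUBIC).astype(float)
    red=im[...,2]; 
    yy,xx=np.mgrid[:2*w*k,:2*w*k]; cc=(np.array([c[0]-x,c[1]-y])+.5)*k
    near=np.hypot(xx-cc[0],yy-cc[1])<1.5*k
    lo=red[near].min(); hi=np.percentile(red[np.hypot(xx-cc[0],yy-cc[1])<5*k],80)
    b=(red<(lo+hi)/2).astype(np.uint8); n,l,s,ce=cv2.connectedComponentsWithStats(b)
    i0=[i for i in range(1,n)]; i=min(i0,key=lambda i:np.hypot(*(ce[i]-cc)))
    return (ce[i]+.5)/k-.5+[x,y], s[i,4]/k/k
def tri(obs):
    A=np.zeros((3,3));b=np.zeros(3)
    for p,uv in obs:
        e,d=ray(p,uv);d=d/np.linalg.norm(d);M=np.eye(3)-np.outer(d,d);A+=M;b+=M@e
    return np.linalg.solve(A,b)
E
python3 - <<'E'
from h import *
S=imaging.capture("scene");T=imaging.capture("top")
k=48/260
tc=[(245+118*k,229+128*k),(292+127*k,232+127*k),(337+135*k,243+129*k)]
sc=[(383+144*k,201+82*k),(355+137*k,170+89*k),(340+131*k,145+89*k)]
for a,b in zip(tc,sc):
    u,A=hole(T,a,10);v,B=hole(S,b,10)
    print(np.round([*a,*u,A]),np.round([*u,*v],2),round(B,1),"T",atz(T,u,.082).round(4),"S",atz(S,v,.082).round(4),"tri",tri([(T,u),(S,v)]).round(4))
# gauge top: red cap, z=.126
for n,p,c in(("T",T,(296,211)),("S",S,(349,203))):
    f=p["frame"].astype(int);x,y=c
    m=(f[...,2]>110)&(f[...,1]<.5*f[...,2])&(f[...,0]<.55*f[...,2]);mm=np.zeros_like(m);mm[y-20:y+20,x-12:x+12]=1;m&=mm
    ys,xs=np.nonzero(m);print(n,sorted(zip(xs,ys))[:30],xs.mean(),ys.mean(),atz(p,(xs.mean(),ys.mean()),.126).round(4))
E
```

```text
[267. 253. 266. 253.  16.] [266.5  252.53 409.3  215.86] 13.8 T [0.4988 0.2157 0.082 ] S [0.4989 0.2159 0.082 ] tri [0.4988 0.2157 0.0818]
[315. 255. 315. 255.  31.] [315.1  255.33 379.75 186.1 ] 14.8 T [0.4881 0.0796 0.082 ] S [0.4878 0.0803 0.082 ] tri [0.4878 0.0798 0.0817]
[362. 267. 361. 266.   8.] [361.5  266.4  363.49 161.28] 6.0 T [ 0.4548 -0.0485  0.082 ] S [ 0.4547 -0.0478  0.082 ] tri [ 0.4546 -0.0484  0.0817]
T [(np.int64(294), np.int64(207)), (np.int64(294), np.int64(208)), (np.int64(294), np.int64(209)), (np.int64(294), np.int64(210)), (np.int64(295), np.int64(206)), (np.int64(295), np.int64(207)), (np.int64(295), np.int64(208)), (np.int64(295), np.int64(209)), (np.int64(295), np.int64(210)), (np.int64(295), np.int64(211)), (np.int64(296), np.int64(206)), (np.int64(296), np.int64(207)), (np.int64(296), np.int64(208)), (np.int64(296), np.int64(209)), (np.int64(296), np.int64(210)), (np.int64(296), np.int64(211)), (np.int64(297), np.int64(207)), (np.int64(297), np.int64(208)), (np.int64(297), np.int64(209)), (np.int64(297), np.int64(210)), (np.int64(297), np.int64(211)), (np.int64(298), np.int64(208)), (np.int64(298), np.int64(209)), (np.int64(298), np.int64(210))] 295.875 208.66666666666666 [0.6144 0.1286 0.126 ]
S [(np.int64(348), np.int64(193)), (np.int64(348), np.int64(194)), (np.int64(349), np.int64(192)), (np.int64(349), np.int64(193)), (np.int64(349), np.int64(194)), (np.int64(350), np.int64(193)), (np.int64(350), np.int64(194)), (np.int64(351), np.int64(193)), (np.int64(351), np.int64(194))] 349.44444444444446 193.33333333333334 [0.6121 0.1268 0.126 ]
```

Request:
apply_moves(
  moves=[
    [[-0.025,0.0225,0],0],
    [[-0.025,0.0225,0],0],
    [[-0.025,0.0225,0],0],
    [[-0.025,0.0225,0],0],
    [[-0.025,0.0225,0],0],
  ],
  hand=0.06,
)

```text
time_s: 1.92
tcp_pos: [0.273, -0.4503, 0.2226]
ee_rot: [[-0.954, -0.299, 0.0], [-0.299, 0.954, -0.0], [-0.0, -0.0, -1.0]]
wrist_force: [1.4, -0.0, -1.3]
gripper_width: 0.733
gripper_force: 0.0
```

Request:
apply_moves(
  moves=[
    [[-0.025,0.0225,0],0],
    [[-0.025,0.0225,0],0],
    [[-0.025,0.0225,0],0],
    [[-0.025,0.0225,0],0],
    [[-0.025,0.0225,0],0],
  ],
)

```text
time_s: 2.33
tcp_pos: [0.3588, -0.3054, 0.2229]
ee_rot: [[-0.954, -0.299, 0.001], [-0.299, 0.954, -0.0], [-0.001, -0.001, -1.0]]
wrist_force: [0.7, -0.3, 1.0]
gripper_width: 0.693
gripper_force: 0.0
```

Request:
apply_moves(
  moves=[
    [[-0.025,0.0225,0],0],
    [[-0.025,0.0225,0],0],
    [[-0.025,0.0225,0],0],
    [[-0.025,0.0225,0],0],
    [[-0.025,0.0225,0],0],
  ],
)

```text
time_s: 2.75
tcp_pos: [0.4445, -0.1605, 0.223]
ee_rot: [[-0.954, -0.299, 0.001], [-0.299, 0.954, -0.0], [-0.001, -0.0, -1.0]]
wrist_force: [-0.1, -0.1, -0.2]
gripper_width: 0.689
gripper_force: 0.0
```

Request:
apply_moves(
  moves=[
    [[-0.025,0.0225,0],0],
    [[-0.025,0.0225,0],0],
    [[-0.025,0.0225,0],0],
    [[-0.025,0.0225,0],0],
    [[-0.025,0.0225,0],0],
  ],
)

```text
time_s: 3.17
tcp_pos: [0.5301, -0.0157, 0.2229]
ee_rot: [[-0.954, -0.3, 0.001], [-0.3, 0.954, 0.0], [-0.001, -0.0, -1.0]]
wrist_force: [0.2, -0.7, -0.4]
gripper_width: 0.691
gripper_force: 0.0
```

Request:
apply_moves(
  moves=[
    [[-0.025,0.0225,0],0],
    [[-0.025,0.0225,0],0],
    [[-0.025,0.0225,0],0],
    [[-0.02,0.02,0],0],
    [[0,0,0],0],
  ],
)

```text
time_s: 3.58
tcp_pos: [0.5962, 0.0986, 0.2217]
ee_rot: [[-0.953, -0.303, 0.001], [-0.303, 0.953, 0.0], [-0.001, 0.0, -1.0]]
wrist_force: [-0.1, -0.5, 0.3]
gripper_width: 0.695
gripper_force: 0.0
```

```bash
cat >> h.py <<'E'
def go(X):
    s=r.sense(); d=np.array(s["ee_rot"]).T@(np.array(X)-s["tcp_pos"])
    print("t",round(s["time_s"],2),"tcp",np.round(s["tcp_pos"],4),"F",np.round(s["wrist_force"],1),"w",s["gripper_width"],"-> tool",d.round(4))
E
python3 -c "
from h import *
go([.613,.128,.088]);print(r.sense()['ee_rot'])"
```

```text
t 3.58 tcp [0.5962 0.0986 0.2217] F [-0.1 -0.5  0.3] w 0.694590748458983 -> tool [-0.0248  0.0229  0.1338]
[[-9.53030813e-01 -3.02871123e-01  1.16313496e-03]
 [-3.02870756e-01  9.53031516e-01  4.83660700e-04]
 [-1.25499114e-03  1.08663984e-04 -9.99999207e-01]]
```

Request:
apply_moves(
  moves=[
    [[-0.012,0.011,0.02],0],
    [[-0.012,0.011,0.02],0],
    [[0,0,0.02],0],
    [[0,0,0],0],
    [[0,0,0],0],
  ],
)

```text
time_s: 4.0
tcp_pos: [0.6095, 0.122, 0.1617]
ee_rot: [[-0.954, -0.299, -0.003], [-0.299, 0.954, -0.002], [0.003, -0.001, -1.0]]
wrist_force: [0.0, -0.0, 0.5]
gripper_width: 0.692
gripper_force: 0.0
```

```bash
python3 - <<'E'
from h import *
go([.613,.128,.088])
for n,c in(("scene",(349,200)),("top",(296,205))):
    p=imaging.capture(n); print(proj(p,[.613,.128,.126]))
    x,y=c;i=p["frame"][y-50:y+50,x-50:x+50]; cv2.imwrite(f"pics/{n}1.png",cv2.resize(i,(390,390),interpolation=2))
a=cv2.imread("pics/scene1.png");b=cv2.imread("pics/top1.png");cv2.imwrite("pics/both1.png",np.hstack([a,b]))
E
```

```text
t 4.0 tcp [0.6095 0.122  0.1617] F [ 0.  -0.   0.5] w 0.6918821192715386 -> tool [-0.0053  0.0047  0.0737]
[349.3819609  193.70701855]
[296.10178771 209.16301343]
```

View pics/both1.png

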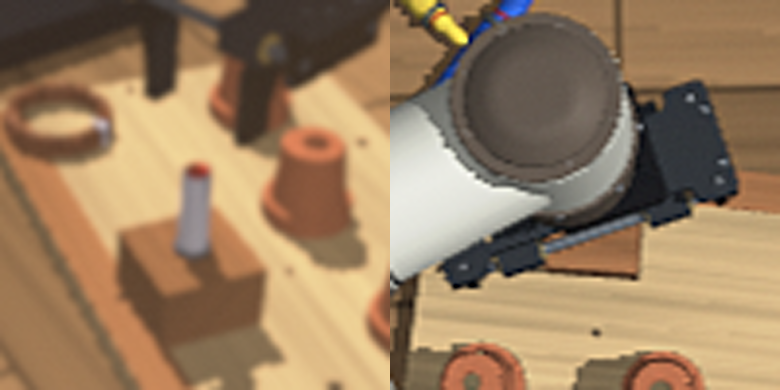

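The fingers straddle the gauge: in the scene crop the gauge cap is at (197,168) and the fingers are either side above it. Descending.

Request:
apply_moves(
  moves=[
    [[-0.005,0.0045,0],0],
    [[0,0,0.025],0],
    [[0,0,0.025],0],
    [[0,0,0.022],0],
    [[0,0,0],0],
  ],
)

```text
time_s: 4.52
tcp_pos: [0.6114, 0.1277, 0.0871]
ee_rot: [[-0.955, -0.298, -0.007], [-0.298, 0.955, -0.002], [0.007, 0.0, -1.0]]
wrist_force: [-0.7, -0.6, -0.2]
gripper_width: 0.693
gripper_force: 0.0
```

Request:
apply_moves(
  moves=[
    [[0,0,0],0],
    [[0,0,0],0],
  ],
)

```text
time_s: 4.68
tcp_pos: [0.6153, 0.1289, 0.0928]
ee_rot: [[-0.954, -0.3, 0.004], [-0.3, 0.954, 0.001], [-0.004, -0.0, -1.0]]
wrist_force: [-0.4, 0.1, 0.7]
gripper_width: 0.694
gripper_force: 0.0
```

```bash
python3 -c "
from h import *
go([.613,.128,.088])"
```

```text
t 4.68 tcp [0.6153 0.1289 0.0928] F [-0.4  0.1  0.7] w 0.694094919238836 -> tool [ 0.0025 -0.0002  0.0048]
```

Request:
apply_moves(
  moves=[
    [[0,0,0.002],0],
    [[0,0,0],0],
    [[0,0,0],0],
    [[0,0,0],0],
    [[0,0,0],0],
  ],
  hand=0.01,
)

```text
time_s: 5.1
tcp_pos: [0.6139, 0.1286, 0.089]
ee_rot: [[-0.954, -0.299, 0.001], [-0.299, 0.954, 0.0], [-0.001, 0.0, -1.0]]
wrist_force: [-0.4, 0.3, -0.3]
gripper_width: 0.4
gripper_force: 0.0
```

Request:
apply_moves(
  moves=[
    [[0,0,0],0],
    [[0,0,0],0],
    [[0,0,0],0],
  ],
)

```text
time_s: 5.35
tcp_pos: [0.6139, 0.1284, 0.0887]
ee_rot: [[-0.954, -0.299, 0.0], [-0.299, 0.954, -0.0], [-0.0, -0.0, -1.0]]
wrist_force: [0.8, -0.3, 1.5]
gripper_width: 0.218
gripper_force: 29.9
```

```bash
python3 -c "
from h import *
go([.613,.128,.088]);print(r.sense()['gripper_force'])"
```

```text
t 5.35 tcp [0.6139 0.1284 0.0887] F [ 0.8 -0.3  1.5] w 0.21775938168945566 -> tool [ 0.001  -0.0001  0.0007]
29.94347262661904
```

Request:
apply_moves(
  moves=[
    [[0,0,-0.01],0],
    [[0,0,-0.025],0],
    [[0,0,-0.03],0],
    [[0,0,-0.03],0],
    [[0,0,-0.005],0],
  ],
)

```text
time_s: 5.77
tcp_pos: [0.6166, 0.1292, 0.1954]
ee_rot: [[-0.954, -0.3, 0.011], [-0.3, 0.954, 0.003], [-0.011, -0.0, -1.0]]
wrist_force: [1.5, -0.3, -0.3]
gripper_width: 0.215
gripper_force: 29.9
```

Request:
apply_moves(
  moves=[
    [[0.014,0.02,0],0],
    [[0.02,0.028,0],0],
    [[0.02,0.028,0],0],
    [[0.02,0.028,0],0],
    [[0.01,0.014,0],0],
  ],
)

```text
time_s: 6.18
tcp_pos: [0.4954, 0.2171, 0.1888]
ee_rot: [[-0.954, -0.3, -0.001], [-0.3, 0.954, 0.0], [0.001, 0.001, -1.0]]
wrist_force: [0.0, -0.0, -1.3]
gripper_width: 0.214
gripper_force: 29.9
```

Request:
apply_moves(
  moves=[
    [[0,0,0],0],
    [[0,0,0],0],
    [[0,0,0],0],
    [[0,0,0],0],
    [[0,0,0],0],
  ],
)

```text
time_s: 6.6
tcp_pos: [0.4989, 0.2153, 0.1883]
ee_rot: [[-0.955, -0.298, -0.0], [-0.298, 0.955, -0.0], [0.0, -0.0, -1.0]]
wrist_force: [0.9, 0.2, -0.9]
gripper_width: 0.215
gripper_force: 29.9
```

```bash
python3 - <<'E'
from h import *
go([.4988,.2157,.142]);s=r.sense();print(s["gripper_width"],s["ee_rot"])
p=imaging.capture("scene"); t=s["tcp_pos"]; print(proj(p,t),proj(p,t-[0,0,.055]),proj(p,[.4988,.2157,.082]))
u=proj(p,t-[0,0,.03]).astype(int); i=p["frame"][u[1]-30:u[1]+60,u[0]-45:u[0]+45]; print(u-[45,30])
cv2.imwrite("pics/s2.png",cv2.resize(i,(585,585),interpolation=2))
E
```

```text
t 6.6 tcp [0.4989 0.2153 0.1883] F [ 0.9  0.2 -0.9] w 0.21483122438981023 -> tool [-0.0001  0.0004  0.0463]
0.21483122438981023 [[-9.54646336e-01 -2.97741988e-01 -2.84408164e-04]
 [-2.97741923e-01  9.54646367e-01 -2.48968059e-04]
 [ 3.45637465e-04 -1.52996211e-04 -9.99999929e-01]]
[416.70005427 177.3597374 ] [412.67288862 197.89956194] [409.29510191 215.80309874]
[369 158]
```

View pics/s2.png

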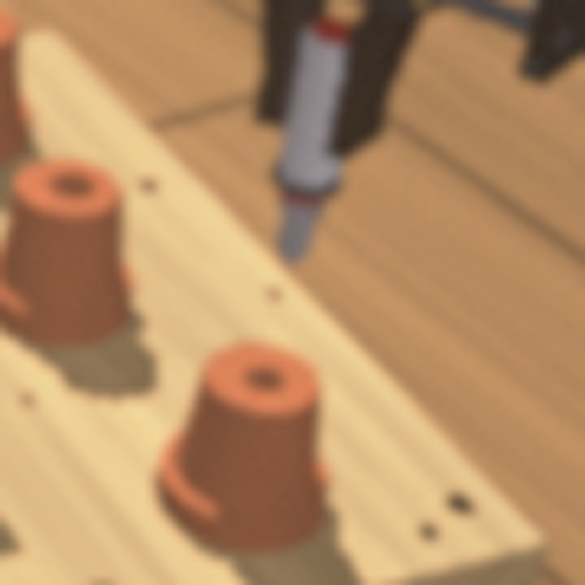

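The gauge hangs upright between the fingers, with its tip at about px (413.8,198.3) against a predicted (412.7,197.9). The left hole is at (409.3,215.8). A silhouette fit will give the gauge's offset in the grip.

```bash
cat >> h.py <<'E'
from scipy.optimize import minimize
def gfit(p,tip,seg=((0,.002),(.006,.006),(.02,.006),(.023,.008)),k=6):
    """offset (dx,dy) of the gauge's thin end from tip, by rendering its silhouette"""
    c=proj(p,tip+[0,0,.012]).astype(int);w=16;x,y=c-w
    im=p["frame"][y:y+2*w,x:x+2*w].astype(float);f=im[...,0]/(im[...,2]+5)
    th=np.linspace(0,6.283,40)
    def ren(o,segs):
        m=np.zeros((2*w*k,2*w*k),np.float32)
        for (z0,r0),(z1,r1) in zip(segs,segs[1:]):
            q=np.array([proj(p,tip+[o[0]+R*np.cos(t),o[1]+R*np.sin(t),z]) for z,R in((z0,r0),(z1,r1)) for t in th])
            q=((q-[x,y]+.5)*k*16).astype(np.int32)
            cv2.fillConvexPoly(m,cv2.convexHull(q[:,None]),1.,shift=4)
        return cv2.resize(m,(2*w,2*w),interpolation=cv2.INTER_AREA)
    bad=cv2.dilate(ren((0,0),((.021,.02),(.06,.03))),np.ones((3,3)))>0
    far=ren((0,0),((-.006,.012),(.021,.016)))>0; M=far&~bad
    def cost(o):
        g=cv2.GaussianBlur(ren(o,seg),(0,0),.6)[M];A=np.c_[g,np.ones(g.size)]
        return np.linalg.lstsq(A,f[M],rcond=None)[1][0]
    G=np.arange(-.006,.0061,.001);o=min(((a,b) for a in G for b in G),key=cost)
    q=minimize(cost,o,method="Nelder-Mead",options=dict(initial_simplex=[o,(o[0]+.001,o[1]),(o[0],o[1]+.001)],xatol=5e-5))
    return q.x,q.fun,f[M].var()*M.sum()
E
python3 - <<'E'
from h import *
for _ in range(2):
    p=imaging.capture("scene"); s=r.sense(); t=np.array(s["tcp_pos"]); R=np.array(s["ee_rot"])
    for dz in(.0527,.0547,.0567):
        o,c,v=gfit(p,t-[0,0,dz]); print(dz,o.round(4),"tool",(R.T@[*o,0]).round(4),c,v)
go([.4988,.2157,.142])
E
```

```text
0.0527 [-0.0017 -0.0008] tool [ 0.0019 -0.0003  0.    ] 0.15447516331764224 0.382847752562062
0.0547 [-0.0028 -0.0022] tool [ 0.0033 -0.0012  0.    ] 0.16818619405745255 0.2746057377758069
0.0567 [0.0028 0.0166] tool [-0.0076  0.015  -0.    ] 0.024289849111942895 0.17028108501325911
0.0527 [-0.001 -0.   ] tool [0.0009 0.0003 0.    ] 0.15686322217660267 0.39475962053937397
0.0547 [-0.0028 -0.0021] tool [ 0.0033 -0.0012  0.    ] 0.16544762006010308 0.28075896640566467
0.0567 [0.003  0.0169] tool [-0.0079  0.0152 -0.    ] 0.02710124801511614 0.1683702058590358
t 6.75 tcp [0.4986 0.2155 0.1883] F [-0.1 -0.2 -1.6] w 0.2166011235173856 -> tool [-0.0002  0.0002  0.0463]
```

Request:
apply_moves(
  moves=[
    [[-0.0015,0,0.012],0],
    [[0,0,0.018],0],
    [[0,0,0.014],0],
    [[0,0,0.006],0],
    [[0,0,0],0],
  ],
)

```text
time_s: 7.17
tcp_pos: [0.499, 0.2156, 0.1369]
ee_rot: [[-0.954, -0.299, -0.003], [-0.299, 0.954, -0.002], [0.003, -0.001, -1.0]]
wrist_force: [0.0, -0.2, -0.9]
gripper_width: 0.214
gripper_force: 29.9
```

Request:
apply_moves(
  moves=[
    [[0,0,0],0],
    [[0,0,0],0],
    [[0,0,0],0],
    [[0,0,0],0],
  ],
)

```text
time_s: 7.5
tcp_pos: [0.5001, 0.2167, 0.1394]
ee_rot: [[-0.954, -0.299, 0.001], [-0.299, 0.954, 0.001], [-0.002, 0.001, -1.0]]
wrist_force: [0.9, -0.1, -2.4]
gripper_width: 0.218
gripper_force: 29.9
```

Request:
apply_moves(
  moves=[
    [[0,0,0.001],0],
    [[0,0,0.001],0],
    [[0,0,0.001],0],
    [[0,0,0],0],
    [[0,0,0],0],
  ],
)

```text
time_s: 7.92
tcp_pos: [0.4996, 0.2164, 0.1354]
ee_rot: [[-0.954, -0.299, -0.0], [-0.299, 0.954, -0.0], [0.0, -0.0, -1.0]]
wrist_force: [-0.6, -0.2, -1.2]
gripper_width: 0.213
gripper_force: 29.9
```

```bash
python3 - <<'E'
from h import *
p=imaging.capture("scene")
go([.4988,.2157,.1307])
i=p["frame"][150:240,370:460]
cv2.imwrite("pics/s3.png",cv2.resize(i,(585,585),interpolation=2))
E
```

```text
t 7.97 tcp [0.4997 0.2164 0.1355] F [-0.3  0.1 -1.9] w 0.21259980489258756 -> tool [ 0.001  -0.0004  0.0048]
```

View pics/s3.png

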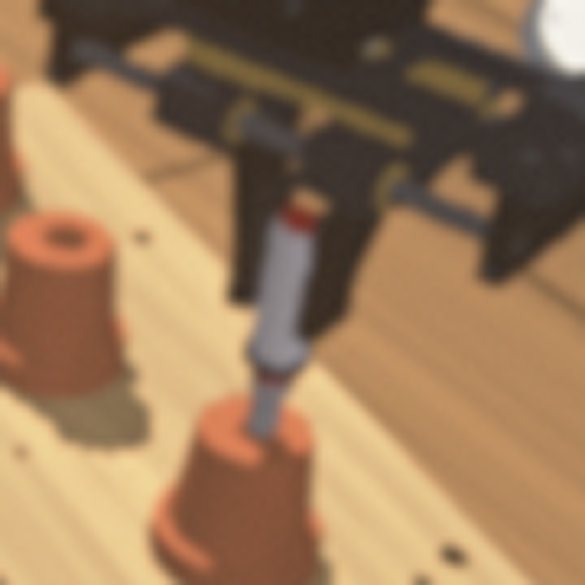

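The tip is over the left pot's hole: tip at crop (262,437), hole centre predicted at (255,428), so it sits slightly right and toward the camera. I'll press lightly and read the force.

Request:
apply_moves(
  moves=[
    [[0,0,0.001],0],
    [[0,0,0.001],0],
    [[0,0,0],0],
    [[0,0,0],0],
  ],
)

```text
time_s: 8.3
tcp_pos: [0.4996, 0.2164, 0.1334]
ee_rot: [[-0.954, -0.299, -0.0], [-0.299, 0.954, -0.0], [0.0, -0.0, -1.0]]
wrist_force: [-0.6, 0.9, -0.8]
gripper_width: 0.212
gripper_force: 29.9
```

Request:
apply_moves(
  moves=[
    [[0,0,0.001],0],
    [[0,0,0.001],0],
    [[0,0,0],0],
    [[0,0,0],0],
  ],
)

```text
time_s: 8.63
tcp_pos: [0.4996, 0.2164, 0.1315]
ee_rot: [[-0.954, -0.299, -0.0], [-0.299, 0.954, -0.0], [0.0, -0.0, -1.0]]
wrist_force: [0.2, -0.4, -0.5]
gripper_width: 0.213
gripper_force: 29.9
```

Request:
apply_moves(
  moves=[
    [[0,0,0.001],0],
    [[0,0,0.001],0],
    [[0,0,0],0],
    [[0,0,0],0],
  ],
)

```text
time_s: 8.97
tcp_pos: [0.4995, 0.2162, 0.1294]
ee_rot: [[-0.954, -0.299, -0.0], [-0.299, 0.954, -0.0], [0.0, -0.0, -1.0]]
wrist_force: [0.3, -1.0, -0.3]
gripper_width: 0.215
gripper_force: 29.9
```

Request:
apply_moves(
  moves=[
    [[0,0,0.001],0],
    [[0,0,0.001],0],
    [[0,0,0],0],
    [[0,0,0],0],
  ],
)

```text
time_s: 9.3
tcp_pos: [0.4996, 0.2164, 0.1274]
ee_rot: [[-0.954, -0.299, -0.0], [-0.299, 0.954, -0.0], [0.0, -0.0, -1.0]]
wrist_force: [-0.5, -0.2, -1.0]
gripper_width: 0.215
gripper_force: 29.9
```

Request:
apply_moves(
  moves=[
    [[0,0,0.002],0],
    [[0,0,0.002],0],
    [[0,0,0.002],0],
    [[0,0,0],0],
    [[0,0,0],0],
  ],
)

```text
time_s: 9.72
tcp_pos: [0.4995, 0.2164, 0.1212]
ee_rot: [[-0.954, -0.299, -0.0], [-0.299, 0.954, -0.0], [0.0, -0.0, -1.0]]
wrist_force: [-0.8, -0.8, -0.6]
gripper_width: 0.213
gripper_force: 29.9
```

Request:
apply_moves(
  moves=[
    [[0,0,0.0015],0],
    [[0,0,0.0015],0],
    [[0,0,0],0],
    [[0,0,0],0],
  ],
)

```text
time_s: 10.05
tcp_pos: [0.4996, 0.2164, 0.1184]
ee_rot: [[-0.954, -0.299, -0.0], [-0.299, 0.954, 0.0], [0.0, 0.0, -1.0]]
wrist_force: [0.1, -0.5, -1.3]
gripper_width: 0.213
gripper_force: 29.9
```

Request:
apply_moves(
  moves=[
    [[0,0,0.001],0],
    [[0,0,0.001],0],
    [[0,0,0],0],
    [[0,0,0],0],
  ],
)

```text
time_s: 10.38
tcp_pos: [0.4997, 0.2164, 0.1165]
ee_rot: [[-0.954, -0.299, -0.0], [-0.299, 0.954, 0.0], [0.0, 0.0, -1.0]]
wrist_force: [-0.3, -1.3, -1.7]
gripper_width: 0.212
gripper_force: 29.9
```

Request:
apply_moves(
  moves=[
    [[0,0,0.001],0],
    [[0,0,0],0],
    [[0,0,0],0],
  ],
)

```text
time_s: 10.63
tcp_pos: [0.4998, 0.2163, 0.116]
ee_rot: [[-0.954, -0.299, 0.0], [-0.299, 0.954, -0.0], [-0.0, -0.0, -1.0]]
wrist_force: [-0.7, -2.1, 2.6]
gripper_width: 0.211
gripper_force: 30.0
```

Request:
apply_moves(
  moves=[
    [[0,0,0.001],0],
    [[0,0,0],0],
    [[0,0,0],0],
  ],
)

```text
time_s: 10.88
tcp_pos: [0.5, 0.2162, 0.1156]
ee_rot: [[-0.954, -0.3, 0.001], [-0.3, 0.954, -0.0], [-0.001, -0.001, -1.0]]
wrist_force: [-1.8, -3.1, 6.4]
gripper_width: 0.212
gripper_force: 30.0
```

Request:
apply_moves(
  moves=[
    [[0,0,-0.004],0],
    [[0,0,-0.01],0],
    [[0,0,-0.015],0],
    [[0,0,-0.013],0],
    [[0,0,0],0],
  ],
)

```text
time_s: 11.3
tcp_pos: [0.5015, 0.2179, 0.1597]
ee_rot: [[-0.954, -0.3, 0.006], [-0.3, 0.954, 0.004], [-0.007, 0.002, -1.0]]
wrist_force: [0.7, 0.2, -1.0]
gripper_width: 0.214
gripper_force: 29.9
```

Request:
apply_moves(
  moves=[
    [[0.006,-0.015,0],0],
    [[0.015,-0.036,0],0],
    [[0.015,-0.037,0],0],
    [[0.01,-0.025,0],0],
    [[0.0057,-0.0138,0],0],
  ],
)

```text
time_s: 11.72
tcp_pos: [0.4863, 0.0767, 0.1555]
ee_rot: [[-0.955, -0.297, -0.003], [-0.297, 0.955, -0.001], [0.003, 0.0, -1.0]]
wrist_force: [0.3, 0.3, -1.0]
gripper_width: 0.211
gripper_force: 29.9
```

Request:
apply_moves(
  moves=[
    [[0,0,0],0],
    [[0,0,0],0],
    [[0,0,0],0],
    [[0,0,0],0],
    [[0,0,0],0],
  ],
)

```text
time_s: 12.13
tcp_pos: [0.4883, 0.0807, 0.1563]
ee_rot: [[-0.954, -0.3, -0.0], [-0.3, 0.954, 0.0], [0.0, 0.0, -1.0]]
wrist_force: [-0.5, -0.4, -0.3]
gripper_width: 0.212
gripper_force: 29.9
```

```bash
python3 - <<'E'
from h import *
go([.4886,.0798,.1367])
T=imaging.capture("scene");v,B=hole(T,(409.3,215.9),10);print(v,B,atz(T,v,.082))
E
```

```text
t 12.13 tcp [0.4883 0.0807 0.1563] F [-0.5 -0.4 -0.3] w 0.21199634118054436 -> tool [ 0.     -0.001   0.0196]
[406.47616906 218.32543103] 125.96875 [0.51076968 0.22036764 0.082     ]
```

Request:
apply_moves(
  moves=[
    [[0,-0.001,0.008],0],
    [[0,0,0.008],0],
    [[0,0,0.005],0],
    [[0,0,0],0],
    [[0,0,0],0],
  ],
)

```text
time_s: 12.6
tcp_pos: [0.4883, 0.0789, 0.1348]
ee_rot: [[-0.954, -0.299, -0.001], [-0.299, 0.954, -0.001], [0.002, -0.0, -1.0]]
wrist_force: [0.9, -0.4, -1.3]
gripper_width: 0.215
gripper_force: 29.9
```

Request:
apply_moves(
  moves=[
    [[0,0,0.0015],0],
    [[0,0,0.0015],0],
    [[0,0,0.0015],0],
    [[0,0,0],0],
    [[0,0,0],0],
  ],
)

```text
time_s: 13.02
tcp_pos: [0.4886, 0.079, 0.1311]
ee_rot: [[-0.954, -0.299, 0.0], [-0.299, 0.954, -0.0], [-0.0, -0.0, -1.0]]
wrist_force: [-0.7, -0.8, -1.5]
gripper_width: 0.212
gripper_force: 29.9
```

Request:
apply_moves(
  moves=[
    [[0,0,0.001],0],
    [[0,0,0.001],0],
    [[0,0,0.001],0],
    [[0,0,0],0],
    [[0,0,0],0],
  ],
)

```text
time_s: 13.43
tcp_pos: [0.4885, 0.079, 0.128]
ee_rot: [[-0.954, -0.299, -0.0], [-0.299, 0.954, -0.0], [0.0, -0.0, -1.0]]
wrist_force: [-0.2, 0.3, -1.8]
gripper_width: 0.209
gripper_force: 29.9
```

Request:
apply_moves(
  moves=[
    [[0,0.0007,0.002],0],
    [[0,0,0.002],0],
    [[0,0,0.002],0],
    [[0,0,0],0],
    [[0,0,0],0],
  ],
)

```text
time_s: 13.85
tcp_pos: [0.4882, 0.0796, 0.1218]
ee_rot: [[-0.954, -0.299, -0.001], [-0.299, 0.954, -0.0], [0.001, -0.0, -1.0]]
wrist_force: [0.0, 0.4, -0.8]
gripper_width: 0.211
gripper_force: 29.9
```

Request:
apply_moves(
  moves=[
    [[0,0,0.0015],0],
    [[0,0,0.0015],0],
    [[0,0,0.0015],0],
    [[0,0,0],0],
    [[0,0,0],0],
  ],
)

```text
time_s: 14.27
tcp_pos: [0.4883, 0.0796, 0.1174]
ee_rot: [[-0.954, -0.299, -0.0], [-0.299, 0.954, -0.0], [0.0, -0.0, -1.0]]
wrist_force: [0.8, 0.0, -1.3]
gripper_width: 0.215
gripper_force: 29.9
```

Request:
apply_moves(
  moves=[
    [[0,0,0.001],0],
    [[0,0,0.001],0],
    [[0,0,0],0],
    [[0,0,0],0],
  ],
)

```text
time_s: 14.6
tcp_pos: [0.4883, 0.0796, 0.1155]
ee_rot: [[-0.954, -0.299, -0.0], [-0.299, 0.954, -0.0], [0.0, -0.0, -1.0]]
wrist_force: [0.2, -0.8, -1.5]
gripper_width: 0.21
gripper_force: 29.9
```

Request:
apply_moves(
  moves=[
    [[0,0,0.001],0],
    [[0,0,0.001],0],
    [[0,0,0],0],
    [[0,0,0],0],
  ],
)

```text
time_s: 14.93
tcp_pos: [0.4883, 0.0796, 0.1135]
ee_rot: [[-0.954, -0.299, -0.0], [-0.299, 0.954, -0.0], [0.0, -0.0, -1.0]]
wrist_force: [-0.4, -0.6, -0.9]
gripper_width: 0.21
gripper_force: 29.9
```

Request:
apply_moves(
  moves=[
    [[0,0,0.001],0],
    [[0,0,0.001],0],
    [[0,0,0],0],
    [[0,0,0],0],
  ],
)

```text
time_s: 15.27
tcp_pos: [0.4883, 0.0796, 0.1115]
ee_rot: [[-0.954, -0.299, -0.0], [-0.299, 0.954, -0.0], [0.0, -0.0, -1.0]]
wrist_force: [-0.1, -0.6, -1.2]
gripper_width: 0.216
gripper_force: 29.9
```

Thick part goes in (25 mm deep): the middle hole is wide. Now down to the collar.

Request:
apply_moves(
  moves=[
    [[0,0,0.002],0],
    [[0,0,0.002],0],
    [[0,0,0.002],0],
    [[0,0,0],0],
    [[0,0,0],0],
  ],
)

```text
time_s: 15.68
tcp_pos: [0.4882, 0.0796, 0.1053]
ee_rot: [[-0.954, -0.299, -0.0], [-0.299, 0.954, -0.0], [0.001, -0.0, -1.0]]
wrist_force: [0.3, 0.7, -0.5]
gripper_width: 0.214
gripper_force: 29.9
```

Request:
apply_moves(
  moves=[
    [[0,0,0.001],0],
    [[0,0,0.001],0],
    [[0,0,0],0],
    [[0,0,0],0],
  ],
)

```text
time_s: 16.02
tcp_pos: [0.4883, 0.0796, 0.1035]
ee_rot: [[-0.954, -0.299, -0.0], [-0.299, 0.954, -0.0], [0.0, -0.0, -1.0]]
wrist_force: [0.6, 0.3, -0.9]
gripper_width: 0.213
gripper_force: 29.9
```

Request:
apply_moves(
  moves=[
    [[0,0,0.001],0],
    [[0,0,0],0],
    [[0,0,0],0],
  ],
)

```text
time_s: 16.27
tcp_pos: [0.4885, 0.0797, 0.1027]
ee_rot: [[-0.954, -0.299, 0.0], [-0.299, 0.954, 0.0], [-0.0, -0.0, -1.0]]
wrist_force: [-0.0, -0.4, 0.7]
gripper_width: 0.212
gripper_force: 30.0
```

Request:
apply_moves(
  moves=[
    [[0,0,0.001],0],
    [[0,0,0],0],
    [[0,0,0],0],
  ],
)

```text
time_s: 16.52
tcp_pos: [0.4887, 0.0797, 0.1026]
ee_rot: [[-0.954, -0.3, 0.001], [-0.3, 0.954, 0.0], [-0.001, -0.0, -1.0]]
wrist_force: [-2.4, -0.4, 6.2]
gripper_width: 0.215
gripper_force: 30.0
```

Request:
apply_moves(
  moves=[
    [[0,0,-0.005],0],
    [[0,0,-0.012],0],
    [[0,0,-0.015],0],
    [[0,0,-0.014],0],
    [[0,0,-0.006],0],
  ],
)

```text
time_s: 16.93
tcp_pos: [0.4893, 0.08, 0.1554]
ee_rot: [[-0.954, -0.299, 0.003], [-0.299, 0.954, 0.001], [-0.003, 0.0, -1.0]]
wrist_force: [-0.4, -0.6, -1.6]
gripper_width: 0.214
gripper_force: 29.9
```

Request:
apply_moves(
  moves=[
    [[0.008,-0.013,0],0],
    [[0.02,-0.032,0],0],
    [[0.02,-0.032,0],0],
    [[0.015,-0.024,0],0],
    [[0.007,-0.0113,0],0],
  ],
)

```text
time_s: 17.35
tcp_pos: [0.4524, -0.0514, 0.1525]
ee_rot: [[-0.955, -0.297, -0.003], [-0.297, 0.955, -0.0], [0.003, 0.001, -1.0]]
wrist_force: [-0.6, -0.5, -1.8]
gripper_width: 0.212
gripper_force: 29.9
```

Request:
apply_moves(
  moves=[
    [[0,0,0],0],
    [[0,0,0],0],
    [[0,0,0],0],
    [[0,0,0],0],
    [[0,0,0],0],
  ],
)

```text
time_s: 17.77
tcp_pos: [0.4554, -0.0477, 0.1534]
ee_rot: [[-0.954, -0.3, -0.0], [-0.3, 0.954, 0.0], [0.0, 0.0, -1.0]]
wrist_force: [-0.6, 0.4, -1.0]
gripper_width: 0.211
gripper_force: 29.9
```

```bash
python3 - <<'E'
from h import *
go([.4552,-.0484,.1387])
E
```

```text
t 17.77 tcp [ 0.4554 -0.0477  0.1534] F [-0.6  0.4 -1. ] w 0.21107664628597098 -> tool [ 0.0004 -0.0006  0.0147]
```

Request:
apply_moves(
  moves=[
    [[0,0,0.006],0],
    [[0,0,0.006],0],
    [[0,0,0.003],0],
    [[0,0,0],0],
    [[0,0,0],0],
  ],
)

```text
time_s: 18.18
tcp_pos: [0.455, -0.0484, 0.1381]
ee_rot: [[-0.954, -0.299, -0.001], [-0.299, 0.954, -0.0], [0.001, -0.0, -1.0]]
wrist_force: [0.0, 0.5, -0.9]
gripper_width: 0.214
gripper_force: 29.9
```

Request:
apply_moves(
  moves=[
    [[0,0,0.001],0],
    [[0,0,0.001],0],
    [[0,0,0],0],
    [[0,0,0],0],
    [[0,0,0],0],
  ],
)

```text
time_s: 18.6
tcp_pos: [0.4552, -0.0485, 0.1367]
ee_rot: [[-0.954, -0.299, 0.0], [-0.299, 0.954, 0.0], [-0.0, -0.0, -1.0]]
wrist_force: [0.1, -0.8, -1.2]
gripper_width: 0.212
gripper_force: 29.9
```

Request:
apply_moves(
  moves=[
    [[0,0,0.001],0],
    [[0,0,0],0],
    [[0,0,0],0],
  ],
)

```text
time_s: 18.85
tcp_pos: [0.4551, -0.0485, 0.1355]
ee_rot: [[-0.954, -0.299, -0.0], [-0.299, 0.954, -0.0], [0.0, 0.0, -1.0]]
wrist_force: [-0.4, 0.1, -1.0]
gripper_width: 0.213
gripper_force: 29.9
```

Request:
apply_moves(
  moves=[
    [[0,0,0.001],0],
    [[0,0,0],0],
    [[0,0,0],0],
  ],
)

```text
time_s: 19.1
tcp_pos: [0.4551, -0.0484, 0.1345]
ee_rot: [[-0.954, -0.299, -0.0], [-0.299, 0.954, -0.0], [0.0, 0.0, -1.0]]
wrist_force: [0.6, -0.4, -0.9]
gripper_width: 0.214
gripper_force: 29.9
```

Request:
apply_moves(
  moves=[
    [[0,0,0.001],0],
    [[0,0,0],0],
    [[0,0,0],0],
  ],
)

```text
time_s: 19.35
tcp_pos: [0.4551, -0.0485, 0.1335]
ee_rot: [[-0.954, -0.299, -0.0], [-0.299, 0.954, -0.0], [0.0, -0.0, -1.0]]
wrist_force: [-0.7, -0.1, -1.3]
gripper_width: 0.213
gripper_force: 29.9
```

Request:
apply_moves(
  moves=[
    [[0,0,0.001],0],
    [[0,0,0],0],
    [[0,0,0],0],
  ],
)

```text
time_s: 19.6
tcp_pos: [0.4553, -0.0485, 0.1327]
ee_rot: [[-0.954, -0.299, 0.0], [-0.299, 0.954, -0.0], [-0.0, -0.0, -1.0]]
wrist_force: [-0.1, -0.1, -0.7]
gripper_width: 0.213
gripper_force: 29.9
```

Request:
apply_moves(
  moves=[
    [[0,0,0.001],0],
    [[0,0,0],0],
    [[0,0,0],0],
  ],
)

```text
time_s: 19.85
tcp_pos: [0.4554, -0.0486, 0.132]
ee_rot: [[-0.954, -0.299, 0.001], [-0.299, 0.954, -0.0], [-0.001, -0.001, -1.0]]
wrist_force: [-0.3, -1.6, 3.1]
gripper_width: 0.217
gripper_force: 30.0
```

Request:
apply_moves(
  moves=[
    [[0,0,0.001],0],
    [[0,0,0],0],
    [[0,0,0],0],
    [[0,0,0],0],
  ],
)

```text
time_s: 20.18
tcp_pos: [0.4557, -0.0486, 0.1317]
ee_rot: [[-0.954, -0.3, 0.001], [-0.3, 0.954, -0.001], [-0.001, -0.001, -1.0]]
wrist_force: [-1.8, -1.0, 8.9]
gripper_width: 0.215
gripper_force: 30.0
```

Right hole stops the nose at about 4.5 mm, so it is tight. The left pot is the good one, so I'm going back to it.

Request:
apply_moves(
  moves=[
    [[0,0,-0.006],0],
    [[0,0,-0.012],0],
    [[0,0,-0.01],0],
    [[-0.006,0.012,0],0],
    [[-0.015,0.03,0],0],
  ],
)

```text
time_s: 20.6
tcp_pos: [0.4619, -0.0032, 0.1588]
ee_rot: [[-0.956, -0.295, -0.0], [-0.295, 0.956, 0.001], [0.0, 0.001, -1.0]]
wrist_force: [0.0, 0.2, -0.8]
gripper_width: 0.213
gripper_force: 29.9
```

Request:
apply_moves(
  moves=[
    [[-0.018,0.036,0],0],
    [[-0.018,0.036,0],0],
    [[-0.018,0.036,0],0],
    [[-0.018,0.036,0],0],
    [[-0.015,0.03,0],0],
  ],
)

```text
time_s: 21.02
tcp_pos: [0.4934, 0.1928, 0.1582]
ee_rot: [[-0.954, -0.3, -0.0], [-0.3, 0.954, 0.001], [0.0, 0.001, -1.0]]
wrist_force: [0.5, -0.5, -0.7]
gripper_width: 0.212
gripper_force: 29.9
```

Request:
apply_moves(
  moves=[
    [[-0.0128,0.0232,0],0],
    [[0,0,0],0],
    [[0,0,0],0],
    [[0,0,0],0],
    [[0,0,0],0],
  ],
)

```text
time_s: 21.43
tcp_pos: [0.4983, 0.2149, 0.1583]
ee_rot: [[-0.955, -0.298, -0.001], [-0.298, 0.955, -0.0], [0.001, -0.0, -1.0]]
wrist_force: [-0.7, -0.5, -1.2]
gripper_width: 0.211
gripper_force: 29.9
```

Request:
apply_moves(
  moves=[
    [[0,0,0],0],
    [[0,0,0],0],
    [[0,0,0],0],
  ],
)

```text
time_s: 21.68
tcp_pos: [0.4989, 0.2152, 0.1588]
ee_rot: [[-0.955, -0.298, 0.0], [-0.298, 0.955, 0.0], [-0.0, 0.0, -1.0]]
wrist_force: [0.3, -0.2, -1.5]
gripper_width: 0.213
gripper_force: 29.9
```

```bash
python3 - <<'E'
from h import *
go([.4994,.2158,.1367])
p=imaging.capture("scene")
i=p["frame"][150:240,370:460]
cv2.imwrite("pics/s4.png",cv2.resize(i,(585,585),interpolation=2))
E
```

```text
t 21.68 tcp [0.4989 0.2152 0.1588] F [ 0.3 -0.2 -1.5] w 0.21291672035313355 -> tool [-0.0007  0.0004  0.0221]
```

View pics/s4.png

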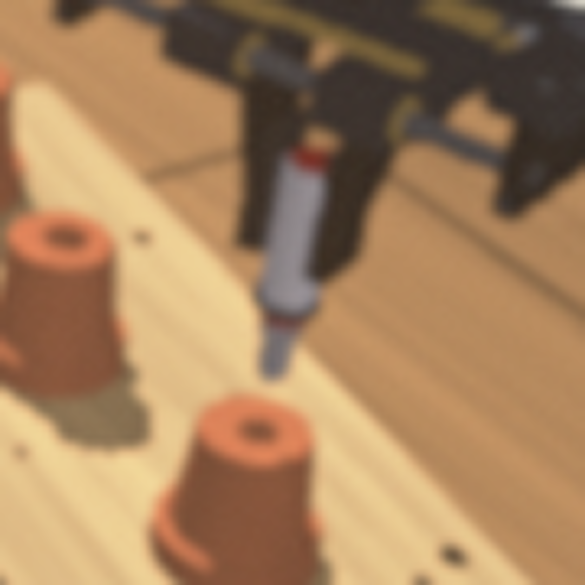

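The left pot stands unmoved with its hole at crop (258,431). The gauge hangs just above it, tip at (272,375), so I'll insert it.

Request:
apply_moves(
  moves=[
    [[-0.0006,0.0003,0.006],0],
    [[0,0,0.009],0],
    [[0,0,0.006],0],
    [[0,0,0],0],
    [[0,0,0],0],
  ],
)

```text
time_s: 22.15
tcp_pos: [0.499, 0.2161, 0.1366]
ee_rot: [[-0.954, -0.299, -0.002], [-0.299, 0.954, -0.001], [0.002, -0.001, -1.0]]
wrist_force: [-0.7, 0.7, -1.0]
gripper_width: 0.214
gripper_force: 29.9
```

Request:
apply_moves(
  moves=[
    [[0,0,0.002],0],
    [[0,0,0.002],0],
    [[0,0,0],0],
    [[0,0,0],0],
    [[0,0,0],0],
  ],
)

```text
time_s: 22.57
tcp_pos: [0.4994, 0.2165, 0.1337]
ee_rot: [[-0.954, -0.299, 0.0], [-0.299, 0.954, 0.0], [-0.0, 0.0, -1.0]]
wrist_force: [-0.9, 0.3, -1.9]
gripper_width: 0.21
gripper_force: 29.9
```

Request:
apply_moves(
  moves=[
    [[0,0,0.0015],0],
    [[0,0,0.0015],0],
    [[0,0,0.0015],0],
    [[0,0,0],0],
    [[0,0,0],0],
  ],
)

```text
time_s: 22.98
tcp_pos: [0.4992, 0.2162, 0.1288]
ee_rot: [[-0.954, -0.299, -0.0], [-0.299, 0.954, -0.0], [0.001, -0.0, -1.0]]
wrist_force: [0.1, -0.4, -0.3]
gripper_width: 0.219
gripper_force: 29.9
```

Request:
apply_moves(
  moves=[
    [[0,-0.0004,0.002],0],
    [[0,0,0.003],0],
    [[0,0,0.003],0],
    [[0,0,0.002],0],
    [[0,0,0],0],
  ],
)

```text
time_s: 23.4
tcp_pos: [0.4992, 0.2159, 0.1183]
ee_rot: [[-0.954, -0.299, -0.001], [-0.299, 0.954, -0.001], [0.001, -0.0, -1.0]]
wrist_force: [0.2, -0.5, -0.9]
gripper_width: 0.215
gripper_force: 29.9
```

Request:
apply_moves(
  moves=[
    [[0,0,0.001],0],
    [[0,0,0.001],0],
    [[0,0,0],0],
    [[0,0,0],0],
  ],
)

```text
time_s: 23.73
tcp_pos: [0.4994, 0.2161, 0.117]
ee_rot: [[-0.954, -0.299, -0.0], [-0.299, 0.954, 0.0], [0.0, 0.0, -1.0]]
wrist_force: [0.4, -0.4, -1.2]
gripper_width: 0.213
gripper_force: 29.9
```

Request:
apply_moves(
  moves=[
    [[0,0,0.001],0],
    [[0,0,0],0],
    [[0,0,0],0],
  ],
)

```text
time_s: 23.98
tcp_pos: [0.4995, 0.216, 0.1162]
ee_rot: [[-0.954, -0.299, 0.0], [-0.299, 0.954, 0.0], [-0.0, -0.0, -1.0]]
wrist_force: [-0.3, -1.1, -0.6]
gripper_width: 0.215
gripper_force: 29.9
```

Request:
apply_moves(
  moves=[
    [[0,0,0.0008],0],
    [[0,0,0],0],
    [[0,0,0],0],
  ],
)

```text
time_s: 24.23
tcp_pos: [0.4997, 0.216, 0.1158]
ee_rot: [[-0.954, -0.299, 0.001], [-0.299, 0.954, 0.0], [-0.001, -0.0, -1.0]]
wrist_force: [-1.8, -1.0, 3.7]
gripper_width: 0.216
gripper_force: 30.0
```

Request:
apply_moves(
  moves=[
    [[0,0,0],0],
    [[0,0,0],0],
    [[0,0,0],0],
    [[0,0,0],0],
    [[0,0,0],0],
  ],
  hand=0.06,
)

```text
time_s: 24.65
tcp_pos: [0.4995, 0.2162, 0.115]
ee_rot: [[-0.954, -0.299, -0.0], [-0.299, 0.954, 0.0], [0.0, 0.0, -1.0]]
wrist_force: [0.4, 0.2, 0.2]
gripper_width: 0.508
gripper_force: 0.0
```

```bash
python3 - <<'E'
from h import *
go([.4994,.2158,.1367])
p=imaging.capture("scene")
i=p["frame"][150:240,370:460]
cv2.imwrite("pics/s5.png",cv2.resize(i,(585,585),interpolation=2))
E
```

```text
t 24.65 tcp [0.4995 0.2162 0.115 ] F [0.4 0.2 0.2] w 0.5078846641894836 -> tool [ 0.0002 -0.0004 -0.0217]
```

View pics/s5.png

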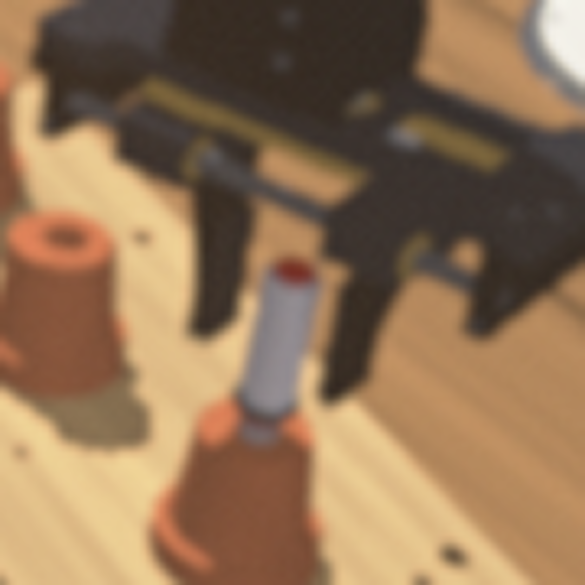

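The gauge stands upright on its shoulder in the left pot: cap at crop (295,272), collar at (265,410) above the base, and both fingers clear of it. On to the right pot.

Request:
apply_moves(
  moves=[
    [[0,0,-0.01],0],
    [[0,0,-0.025],0],
    [[0,0,-0.03],0],
    [[0,0,-0.02],0],
    [[0.01,-0.02,0],0],
  ],
  hand=0.075,
)

```text
time_s: 25.12
tcp_pos: [0.4997, 0.1975, 0.2061]
ee_rot: [[-0.953, -0.303, 0.011], [-0.303, 0.953, 0.006], [-0.012, 0.002, -1.0]]
wrist_force: [-0.2, 0.0, 0.6]
gripper_width: 0.847
gripper_force: 0.0
```

Request:
apply_moves(
  moves=[
    [[0.0185,-0.036,0],0],
    [[0.0185,-0.036,0],0],
    [[0.0185,-0.036,0],0],
    [[0.0185,-0.036,0],0],
    [[0.0185,-0.036,0],0],
  ],
)

```text
time_s: 25.53
tcp_pos: [0.461, -0.007, 0.2013]
ee_rot: [[-0.954, -0.3, 0.002], [-0.3, 0.954, 0.0], [-0.002, -0.0, -1.0]]
wrist_force: [1.2, -0.7, 0.2]
gripper_width: 0.861
gripper_force: 0.0
```

Request:
apply_moves(
  moves=[
    [[0.0135,-0.027,0],0],
    [[0.0057,-0.0124,0],0],
    [[0,0,0],0],
    [[0,0,0],0],
    [[0,0,0],0],
  ],
)

```text
time_s: 25.95
tcp_pos: [0.4553, -0.0484, 0.2007]
ee_rot: [[-0.954, -0.299, 0.001], [-0.299, 0.954, 0.0], [-0.001, -0.0, -1.0]]
wrist_force: [-0.3, -0.4, -0.4]
gripper_width: 0.863
gripper_force: 0.0
```

```bash
python3 - <<'E'
from h import *
go([.4550,-.0486,.044])
E
```

```text
t 25.95 tcp [ 0.4553 -0.0484  0.2007] F [-0.3 -0.4 -0.4] w 0.8629232872282527 -> tool [ 5.000e-04 -1.000e-04  1.567e-01]
```

Request:
apply_moves(
  moves=[
    [[0,0,0.02],0],
    [[0,0,0.035],0],
    [[0,0,0.035],0],
    [[0,0,0.03],0],
    [[0,0,0.018],0],
  ],
)

```text
time_s: 26.37
tcp_pos: [0.4536, -0.0478, 0.0595]
ee_rot: [[-0.954, -0.301, -0.004], [-0.301, 0.954, -0.001], [0.004, 0.001, -1.0]]
wrist_force: [-0.6, -0.3, -0.6]
gripper_width: 0.859
gripper_force: 0.0
```

Request:
apply_moves(
  moves=[
    [[0,0,0.01],0],
    [[0,0,0.006],0],
    [[0,0,0.002],0],
    [[0,0,0],0],
    [[0,0,0],0],
  ],
)

```text
time_s: 26.78
tcp_pos: [0.4558, -0.0483, 0.045]
ee_rot: [[-0.954, -0.3, 0.002], [-0.3, 0.954, 0.0], [-0.002, -0.0, -1.0]]
wrist_force: [-0.3, -0.5, -0.1]
gripper_width: 0.861
gripper_force: 0.0
```

Request:
apply_moves(
  moves=[
    [[0,0,0],0],
    [[0,0,0],0],
    [[0,0,0],0],
    [[0,0,0],0],
    [[0,0,0],0],
  ],
  hand=0.035,
)

```text
time_s: 27.2
tcp_pos: [0.4551, -0.0489, 0.0445]
ee_rot: [[-0.954, -0.299, 0.001], [-0.299, 0.954, 0.0], [-0.001, -0.0, -1.0]]
wrist_force: [-0.5, 0.5, -0.3]
gripper_width: 0.573
gripper_force: 9.4
```

Request:
apply_moves(
  moves=[
    [[0,0,0],0],
    [[0,0,0],0],
    [[0,0,0],0],
    [[0,0,0],0],
  ],
)

```text
time_s: 27.53
tcp_pos: [0.4551, -0.0489, 0.0444]
ee_rot: [[-0.954, -0.299, 0.0], [-0.299, 0.954, -0.0], [-0.0, -0.0, -1.0]]
wrist_force: [-0.2, -0.1, 2.4]
gripper_width: 0.56
gripper_force: 30.0
```

Request:
apply_moves(
  moves=[
    [[0,0,-0.004],0],
    [[0,0,-0.008],0],
    [[0,0,-0.014],0],
    [[0,0,-0.018],0],
    [[0,0,-0.012],0],
  ],
)

```text
time_s: 27.95
tcp_pos: [0.4553, -0.0488, 0.1019]
ee_rot: [[-0.954, -0.299, 0.001], [-0.299, 0.954, 0.0], [-0.001, -0.0, -1.0]]
wrist_force: [0.1, 0.2, -0.7]
gripper_width: 0.558
gripper_force: 29.7
```

Request:
apply_moves(
  moves=[
    [[0,0,-0.004],0],
    [[0.0005,-0.009,0],0],
    [[0.0012,-0.018,0],0],
    [[0.0018,-0.028,0],0],
    [[0.0022,-0.035,0],0],
  ],
)

```text
time_s: 28.37
tcp_pos: [0.4758, -0.1369, 0.1035]
ee_rot: [[-0.953, -0.301, -0.002], [-0.301, 0.953, 0.0], [0.001, 0.001, -1.0]]
wrist_force: [0.7, 0.4, -0.8]
gripper_width: 0.559
gripper_force: 29.7
```

Request:
apply_moves(
  moves=[
    [[0.0025,-0.038,0],0],
    [[0.0025,-0.038,0],0],
    [[0.0025,-0.038,0],0],
    [[0.0025,-0.038,0],0],
    [[0.0025,-0.038,0],0],
  ],
)

```text
time_s: 28.78
tcp_pos: [0.5205, -0.3237, 0.1027]
ee_rot: [[-0.954, -0.299, -0.002], [-0.299, 0.954, 0.001], [0.002, 0.002, -1.0]]
wrist_force: [0.8, 0.1, -1.6]
gripper_width: 0.56
gripper_force: 29.7
```

Request:
apply_moves(
  moves=[
    [[0.0022,-0.033,0],0],
    [[0.0015,-0.025,0],0],
    [[0.001,-0.015,0],0],
    [[0,-0.008,0],0],
    [[0,0,0],0],
  ],
)

```text
time_s: 29.2
tcp_pos: [0.5403, -0.4017, 0.1023]
ee_rot: [[-0.955, -0.297, -0.002], [-0.297, 0.955, 0.001], [0.002, 0.002, -1.0]]
wrist_force: [0.0, 0.1, -1.4]
gripper_width: 0.556
gripper_force: 29.7
```

Request:
apply_moves(
  moves=[
    [[0,0,0],0],
    [[0,0,0],0],
    [[0,0,0],0],
  ],
)

```text
time_s: 29.45
tcp_pos: [0.541, -0.3989, 0.1043]
ee_rot: [[-0.954, -0.3, -0.0], [-0.3, 0.954, 0.0], [0.0, 0.001, -1.0]]
wrist_force: [0.5, 0.3, -0.7]
gripper_width: 0.56
gripper_force: 29.7
```

```bash
python3 - <<'E'
from h import *
go([.541,-.400,.0244])
p=imaging.capture("scene")
cv2.imwrite("pics/s6.png",cv2.resize(p["frame"][40:240,180:480],(780,520),interpolation=2))
E
```

```text
t 29.45 tcp [ 0.541  -0.3989  0.1043] F [ 0.5  0.3 -0.7] w 0.5599968161794298 -> tool [ 0.0003 -0.0011  0.0799]
```

View pics/s6.png

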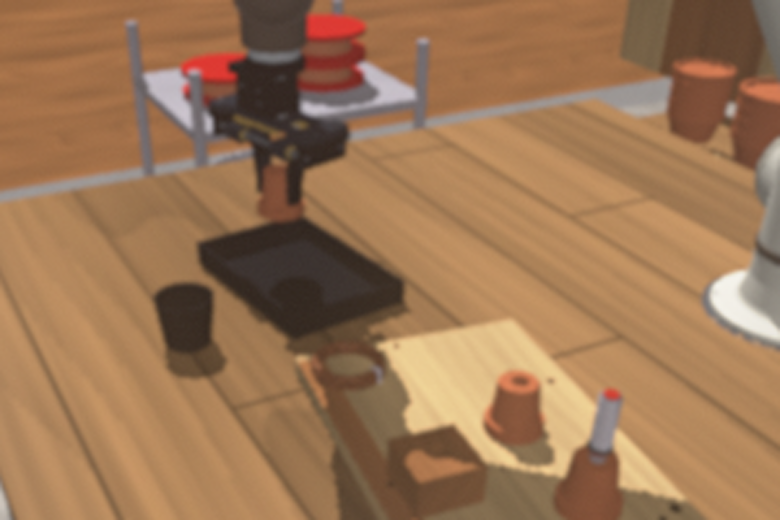

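The pot hangs upright over the tray's far half (crop 280,195). The gauge still stands in the left pot (605,430) and the middle pot is untouched. Lowering.

Request:
apply_moves(
  moves=[
    [[0,0,0.01],0],
    [[0,0,0.02],0],
    [[0,0,0.02],0],
    [[0,0,0.014],0],
    [[0,0,0.007],0],
  ],
)

```text
time_s: 29.92
tcp_pos: [0.5396, -0.3987, 0.0303]
ee_rot: [[-0.954, -0.299, -0.004], [-0.299, 0.954, 0.002], [0.003, 0.003, -1.0]]
wrist_force: [0.2, 0.3, -1.1]
gripper_width: 0.555
gripper_force: 29.7
```

Request:
apply_moves(
  moves=[
    [[0,0,0.003],0],
    [[0,0,0.001],0],
    [[0,0,0],0],
    [[0,0,0],0],
  ],
)

```text
time_s: 30.25
tcp_pos: [0.5418, -0.4004, 0.0304]
ee_rot: [[-0.954, -0.299, 0.002], [-0.299, 0.954, -0.001], [-0.001, -0.002, -1.0]]
wrist_force: [-0.2, 0.4, -0.9]
gripper_width: 0.557
gripper_force: 29.7
```

Request:
apply_moves(
  moves=[
    [[0,0,0.001],0],
    [[0,0,0.001],0],
    [[0,0,0],0],
    [[0,0,0],0],
  ],
)

```text
time_s: 30.58
tcp_pos: [0.5411, -0.4002, 0.0275]
ee_rot: [[-0.954, -0.299, 0.0], [-0.299, 0.954, -0.0], [-0.0, -0.0, -1.0]]
wrist_force: [-1.2, 0.4, -1.3]
gripper_width: 0.555
gripper_force: 29.7
```

Request:
apply_moves(
  moves=[
    [[0,0,0.001],0],
    [[0,0,0],0],
    [[0,0,0],0],
  ],
)

```text
time_s: 30.83
tcp_pos: [0.541, -0.4001, 0.0262]
ee_rot: [[-0.954, -0.299, -0.0], [-0.299, 0.954, 0.0], [0.0, 0.0, -1.0]]
wrist_force: [0.2, -0.1, -1.1]
gripper_width: 0.556
gripper_force: 29.7
```

Request:
apply_moves(
  moves=[
    [[0,0,0.001],0],
    [[0,0,0],0],
    [[0,0,0],0],
  ],
)

```text
time_s: 31.08
tcp_pos: [0.541, -0.4001, 0.0251]
ee_rot: [[-0.954, -0.299, -0.0], [-0.299, 0.954, 0.0], [0.0, 0.0, -1.0]]
wrist_force: [-0.1, -0.4, -0.9]
gripper_width: 0.559
gripper_force: 29.7
```

Request:
apply_moves(
  moves=[
    [[0,0,0.001],0],
    [[0,0,0],0],
    [[0,0,0],0],
  ],
)

```text
time_s: 31.33
tcp_pos: [0.5412, -0.4002, 0.0245]
ee_rot: [[-0.954, -0.299, 0.0], [-0.299, 0.954, -0.0], [-0.0, -0.0, -1.0]]
wrist_force: [0.2, 0.5, 0.3]
gripper_width: 0.554
gripper_force: 29.8
```

Request:
apply_moves(
  moves=[
    [[0,0,0.0005],0],
    [[0,0,0],0],
    [[0,0,0],0],
  ],
)

```text
time_s: 31.58
tcp_pos: [0.5412, -0.4002, 0.0245]
ee_rot: [[-0.954, -0.299, 0.0], [-0.299, 0.954, -0.0], [-0.0, -0.0, -1.0]]
wrist_force: [-1.2, 1.9, 5.3]
gripper_width: 0.552
gripper_force: 30.1
```

Request:
apply_moves(
  moves=[
    [[0,0,0],0],
    [[0,0,0],0],
    [[0,0,0],0],
    [[0,0,0],0],
    [[0,0,0],0],
  ],
  hand=0.07,
)

```text
time_s: 32.0
tcp_pos: [0.541, -0.4001, 0.0232]
ee_rot: [[-0.954, -0.299, -0.0], [-0.299, 0.954, 0.0], [0.0, 0.0, -1.0]]
wrist_force: [-0.9, -0.2, -0.4]
gripper_width: 0.783
gripper_force: 0.0
```

Request:
apply_moves(
  moves=[
    [[0,0,-0.01],0],
    [[0,0,-0.025],0],
    [[0,0,-0.035],0],
    [[0,0,-0.035],0],
    [[0,0,-0.015],0],
  ],
)

```text
time_s: 32.42
tcp_pos: [0.5433, -0.4017, 0.1503]
ee_rot: [[-0.954, -0.3, 0.008], [-0.3, 0.954, -0.005], [-0.006, -0.007, -1.0]]
wrist_force: [0.8, -0.3, 0.6]
gripper_width: 0.808
gripper_force: 0.0
```

Request:
apply_moves(
  moves=[
    [[-0.0029,0.015,0],0],
    [[-0.006,0.03,0],0],
    [[-0.0075,0.038,0],0],
    [[-0.0075,0.038,0],0],
    [[-0.0075,0.038,0],0],
  ],
  hand=0.075,
)

```text
time_s: 32.83
tcp_pos: [0.5231, -0.2378, 0.1445]
ee_rot: [[-0.954, -0.298, 0.001], [-0.298, 0.954, -0.0], [-0.001, -0.001, -1.0]]
wrist_force: [2.1, 0.6, 1.3]
gripper_width: 0.859
gripper_force: 0.0
```

Request:
apply_moves(
  moves=[
    [[-0.0075,0.038,0],0],
    [[-0.0075,0.038,0],0],
    [[-0.0075,0.038,0],0],
    [[-0.0075,0.038,0],0],
    [[-0.0075,0.038,0],0],
  ],
)

```text
time_s: 33.25
tcp_pos: [0.5022, -0.0448, 0.1447]
ee_rot: [[-0.954, -0.299, 0.002], [-0.299, 0.954, 0.0], [-0.002, -0.0, -1.0]]
wrist_force: [1.6, 0.2, -0.6]
gripper_width: 0.863
gripper_force: 0.0
```

Request:
apply_moves(
  moves=[
    [[-0.0075,0.038,0],0],
    [[-0.0075,0.038,0],0],
    [[-0.006,0.03,0],0],
    [[-0.003,0.0187,0],0],
    [[0,0,0],0],
  ],
)

```text
time_s: 33.67
tcp_pos: [0.4882, 0.0828, 0.1448]
ee_rot: [[-0.953, -0.304, 0.002], [-0.304, 0.953, 0.001], [-0.002, 0.0, -1.0]]
wrist_force: [-1.0, -0.4, 0.1]
gripper_width: 0.863
gripper_force: 0.0
```

Request:
apply_moves(
  moves=[
    [[0,0,0],0],
    [[0,0,0],0],
    [[0,0,0],0],
  ],
)

```text
time_s: 33.92
tcp_pos: [0.4881, 0.0788, 0.144]
ee_rot: [[-0.955, -0.298, 0.0], [-0.298, 0.955, 0.0], [-0.0, -0.0, -1.0]]
wrist_force: [-1.4, 0.1, 0.4]
gripper_width: 0.861
gripper_force: 0.0
```

```bash
python3 - <<'E'
from h import *
go([.4882,.0797,.044])
p=imaging.capture("top")
v,B=hole(p,(315.1,255.3),10);print(v,B,atz(p,v,.082))
for d in models.cut_out(p,"pot_1")[:4]:
    ys,xs=np.nonzero(d["region"]);print(round(d["confidence"],2),len(xs),xs.mean(),ys.mean(),atz(p,(xs.mean(),ys.mean()),.03))
E
```

```text
t 33.92 tcp [0.4881 0.0788 0.144 ] F [-1.4  0.1  0.4] w 0.8610588391965414 -> tool [-0.0004  0.0009  0.1   ]
[312.09693421 255.37141799] 266.359375 [0.48812263 0.08798627 0.082     ]
0.96 422 478.9218009478673 234.7654028436019 [ 0.53933052 -0.39648557  0.03      ]
```

Request:
apply_moves(
  moves=[
    [[0,0,0.012],0],
    [[0,0,0.025],0],
    [[0,0,0.027],0],
    [[0,0,0.018],0],
    [[0,0,0.01],0],
  ],
)

```text
time_s: 34.43
tcp_pos: [0.4867, 0.0781, 0.0494]
ee_rot: [[-0.955, -0.297, -0.004], [-0.297, 0.955, -0.002], [0.004, -0.0, -1.0]]
wrist_force: [1.3, 0.1, 0.5]
gripper_width: 0.859
gripper_force: 0.0
```

Request:
apply_moves(
  moves=[
    [[0,0,0.006],0],
    [[0,0,0.002],0],
    [[0,0,0],0],
    [[0,0,0],0],
    [[0,0,0],0],
  ],
)

```text
time_s: 34.85
tcp_pos: [0.4887, 0.0798, 0.0446]
ee_rot: [[-0.954, -0.299, 0.002], [-0.299, 0.954, 0.001], [-0.002, 0.0, -1.0]]
wrist_force: [-0.0, 0.7, -0.2]
gripper_width: 0.858
gripper_force: 0.0
```

Request:
apply_moves(
  moves=[
    [[0,0,0],0],
    [[0,0,0],0],
    [[0,0,0],0],
    [[0,0,0],0],
    [[0,0,0],0],
  ],
  hand=0.035,
)

```text
time_s: 35.27
tcp_pos: [0.4881, 0.0796, 0.0439]
ee_rot: [[-0.954, -0.299, 0.0], [-0.299, 0.954, -0.0], [-0.0, -0.0, -1.0]]
wrist_force: [-0.2, -0.3, 0.9]
gripper_width: 0.57
gripper_force: 14.2
```

Request:
apply_moves(
  moves=[
    [[0,0,0],0],
    [[0,0,0],0],
    [[0,0,0],0],
    [[0,0,0],0],
  ],
)

```text
time_s: 35.6
tcp_pos: [0.4881, 0.0796, 0.0438]
ee_rot: [[-0.954, -0.299, 0.0], [-0.299, 0.954, -0.0], [-0.0, -0.0, -1.0]]
wrist_force: [-0.5, -0.7, 1.1]
gripper_width: 0.56
gripper_force: 29.9
```

Request:
apply_moves(
  moves=[
    [[0,0,-0.004],0],
    [[0,0,-0.008],0],
    [[0,0,-0.014],0],
    [[0,0,-0.018],0],
    [[0,0,-0.012],0],
  ],
)

```text
time_s: 36.02
tcp_pos: [0.4884, 0.0799, 0.1014]
ee_rot: [[-0.954, -0.299, 0.001], [-0.299, 0.954, 0.001], [-0.001, 0.0, -1.0]]
wrist_force: [0.6, 0.1, -1.4]
gripper_width: 0.56
gripper_force: 29.7
```

Request:
apply_moves(
  moves=[
    [[0,0,-0.004],0],
    [[0.0018,-0.009,0],0],
    [[0.0036,-0.018,0],0],
    [[0.0056,-0.028,0],0],
    [[0.007,-0.035,0],0],
  ],
)

```text
time_s: 36.43
tcp_pos: [0.4972, -0.0121, 0.103]
ee_rot: [[-0.953, -0.302, -0.001], [-0.302, 0.953, -0.0], [0.001, 0.0, -1.0]]
wrist_force: [1.2, -0.3, -1.8]
gripper_width: 0.557
gripper_force: 29.7
```

Request:
apply_moves(
  moves=[
    [[0.0076,-0.038,0],0],
    [[0.0076,-0.038,0],0],
    [[0.0076,-0.038,0],0],
    [[0.0076,-0.038,0],0],
    [[0.0076,-0.038,0],0],
  ],
)

```text
time_s: 36.85
tcp_pos: [0.5171, -0.2065, 0.1026]
ee_rot: [[-0.954, -0.299, -0.002], [-0.299, 0.954, 0.001], [0.002, 0.001, -1.0]]
wrist_force: [1.7, 1.0, -1.1]
gripper_width: 0.559
gripper_force: 29.7
```

Request:
apply_moves(
  moves=[
    [[0.0066,-0.033,0],0],
    [[0.0056,-0.028,0],0],
    [[0.004,-0.02,0],0],
    [[0.0024,-0.012,0],0],
    [[0.001,-0.005,0],0],
  ],
)

```text
time_s: 37.27
tcp_pos: [0.528, -0.3054, 0.1024]
ee_rot: [[-0.955, -0.297, -0.002], [-0.297, 0.955, 0.001], [0.002, 0.001, -1.0]]
wrist_force: [0.3, 0.5, -1.3]
gripper_width: 0.562
gripper_force: 29.7
```

Request:
apply_moves(
  moves=[
    [[0,0,0],0],
    [[0,0,0],0],
    [[0,0,0],0],
    [[0,0,0],0],
  ],
)

```text
time_s: 37.6
tcp_pos: [0.5291, -0.3024, 0.1039]
ee_rot: [[-0.954, -0.301, -0.0], [-0.301, 0.954, 0.0], [-0.0, 0.0, -1.0]]
wrist_force: [0.6, -0.4, -1.8]
gripper_width: 0.556
gripper_force: 29.7
```

```bash
python3 - <<'E'
from h import *
go([.529,-.304,.0244])
p=imaging.capture("scene")
cv2.imwrite("pics/s7.png",cv2.resize(p["frame"][40:240,180:480],(780,520),interpolation=2))
E
```

```text
t 37.6 tcp [ 0.5291 -0.3024  0.1039] F [ 0.6 -0.4 -1.8] w 0.5563418772344326 -> tool [ 0.0005 -0.0015  0.0795]
```

View pics/s7.png

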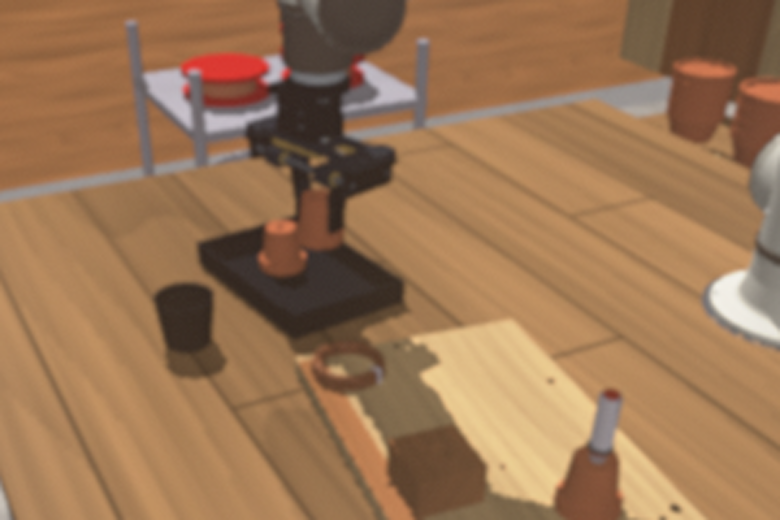

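The first pot stands upright in the tray (283,250), and the second hangs above the near half (320,220). Lowering it.

Request:
apply_moves(
  moves=[
    [[0,0,0.01],0],
    [[0,0,0.02],0],
    [[0,0,0.02],0],
    [[0,0,0.014],0],
    [[0,0,0.007],0],
  ],
)

```text
time_s: 38.07
tcp_pos: [0.5274, -0.3026, 0.03]
ee_rot: [[-0.954, -0.299, -0.004], [-0.299, 0.954, 0.002], [0.003, 0.003, -1.0]]
wrist_force: [0.3, -0.4, -1.6]
gripper_width: 0.56
gripper_force: 29.7
```

Request:
apply_moves(
  moves=[
    [[0,0,0.003],0],
    [[0,0,0.001],0],
    [[0,0,0],0],
    [[0,0,0],0],
    [[0,0,0],0],
  ],
)

```text
time_s: 38.48
tcp_pos: [0.5296, -0.3039, 0.0297]
ee_rot: [[-0.954, -0.299, 0.002], [-0.299, 0.954, -0.001], [-0.002, -0.001, -1.0]]
wrist_force: [0.2, -0.0, -1.7]
gripper_width: 0.559
gripper_force: 29.7
```

Request:
apply_moves(
  moves=[
    [[0,0,0.001],0],
    [[0,0,0.001],0],
    [[0,0,0],0],
    [[0,0,0],0],
  ],
)

```text
time_s: 38.82
tcp_pos: [0.5289, -0.3036, 0.0268]
ee_rot: [[-0.954, -0.299, -0.0], [-0.299, 0.954, -0.0], [0.0, -0.0, -1.0]]
wrist_force: [-0.7, 0.7, -1.8]
gripper_width: 0.558
gripper_force: 29.7
```

Request:
apply_moves(
  moves=[
    [[0,0,0.001],0],
    [[0,0,0],0],
    [[0,0,0],0],
  ],
)

```text
time_s: 39.07
tcp_pos: [0.5289, -0.3036, 0.0256]
ee_rot: [[-0.954, -0.299, -0.0], [-0.299, 0.954, 0.0], [0.0, 0.0, -1.0]]
wrist_force: [-0.0, -0.2, -0.9]
gripper_width: 0.557
gripper_force: 29.7
```

Request:
apply_moves(
  moves=[
    [[0,0,0.001],0],
    [[0,0,0],0],
    [[0,0,0],0],
  ],
)

```text
time_s: 39.32
tcp_pos: [0.5289, -0.3036, 0.0246]
ee_rot: [[-0.954, -0.299, -0.0], [-0.299, 0.954, 0.0], [0.0, 0.0, -1.0]]
wrist_force: [-0.3, -0.1, -0.8]
gripper_width: 0.558
gripper_force: 29.7
```

Request:
apply_moves(
  moves=[
    [[0,0,0.001],0],
    [[0,0,0],0],
    [[0,0,0],0],
  ],
)

```text
time_s: 39.57
tcp_pos: [0.5292, -0.3037, 0.0239]
ee_rot: [[-0.954, -0.299, 0.0], [-0.299, 0.954, -0.0], [-0.0, -0.0, -1.0]]
wrist_force: [0.5, 0.0, -0.2]
gripper_width: 0.561
gripper_force: 29.8
```

Request:
apply_moves(
  moves=[
    [[0,0,0.0005],0],
    [[0,0,0],0],
    [[0,0,0],0],
  ],
)

```text
time_s: 39.82
tcp_pos: [0.5291, -0.3037, 0.0239]
ee_rot: [[-0.954, -0.299, 0.0], [-0.299, 0.954, -0.0], [-0.0, -0.0, -1.0]]
wrist_force: [-1.1, 1.7, 4.9]
gripper_width: 0.558
gripper_force: 30.0
```

Request:
apply_moves(
  moves=[
    [[0,0,0],0],
    [[0,0,0],0],
    [[0,0,0],0],
    [[0,0,0],0],
    [[0,0,0],0],
  ],
  hand=0.07,
)

```text
time_s: 40.23
tcp_pos: [0.5289, -0.3037, 0.0229]
ee_rot: [[-0.954, -0.299, -0.0], [-0.299, 0.954, 0.0], [0.0, 0.0, -1.0]]
wrist_force: [-0.8, 0.5, 0.2]
gripper_width: 0.786
gripper_force: 0.0
```

Request:
apply_moves(
  moves=[
    [[0,0,-0.01],0],
    [[0,0,-0.025],0],
    [[0,0,-0.035],0],
    [[0,0,-0.04],0],
    [[0,0,-0.04],0],
  ],
)

```text
time_s: 40.65
tcp_pos: [0.5285, -0.3036, 0.1752]
ee_rot: [[-0.954, -0.299, -0.001], [-0.299, 0.954, 0.0], [0.001, 0.0, -1.0]]
wrist_force: [1.5, -0.5, -0.2]
gripper_width: 0.805
gripper_force: 0.0
```

Request:
apply_moves(
  moves=[
    [[0.03,0,0],0],
    [[0.03,0,0],0],
    [[0.03,0,0],0],
    [[0,0,0],0],
    [[0,0,0],0],
  ],
)

```text
time_s: 41.07
tcp_pos: [0.442, -0.3311, 0.1745]
ee_rot: [[-0.955, -0.298, 0.001], [-0.298, 0.955, -0.001], [-0.001, -0.001, -1.0]]
wrist_force: [0.5, -0.7, 1.0]
gripper_width: 0.806
gripper_force: 0.0
```

```bash
python3 - <<'E'
from h import *
go([.5,-.3,.1])
p=imaging.capture("scene");t=imaging.capture("top")
for q in(p,t):
  for d in models.cut_out(q,"pot_1")[:4]:
    ys,xs=np.nonzero(d["region"]);print(round(d["confidence"],2),len(xs),xs.mean(),ys.mean(),atz(q,(xs.mean(),ys.mean()),.03 if xs.mean()>400 else .05))
a=cv2.resize(p["frame"][110:250,210:430],(440,280));b=cv2.resize(t["frame"][190:290,240:520],(784//2*1,140))
cv2.imwrite("pics/end.png",cv2.resize(p["frame"][90:250,220:440],(770,560),interpolation=2))
E
```

```text
t 41.07 tcp [ 0.442  -0.3311  0.1745] F [ 0.5 -0.7  1. ] w 0.8060897180239324 -> tool [-0.0645  0.0125  0.0745]
0.84 636 405.97484276729557 228.11477987421384 [0.48790987 0.20182987 0.03      ]
0.55 283 287.3462897526502 134.97526501766785 [ 0.55688643 -0.36089301  0.05      ]
0.53 325 301.9569230769231 145.19076923076923 [ 0.54451688 -0.2713729   0.05      ]
0.86 312 271.0480769230769 253.89743589743588 [0.49631397 0.20701919 0.05      ]
```

View pics/end.png

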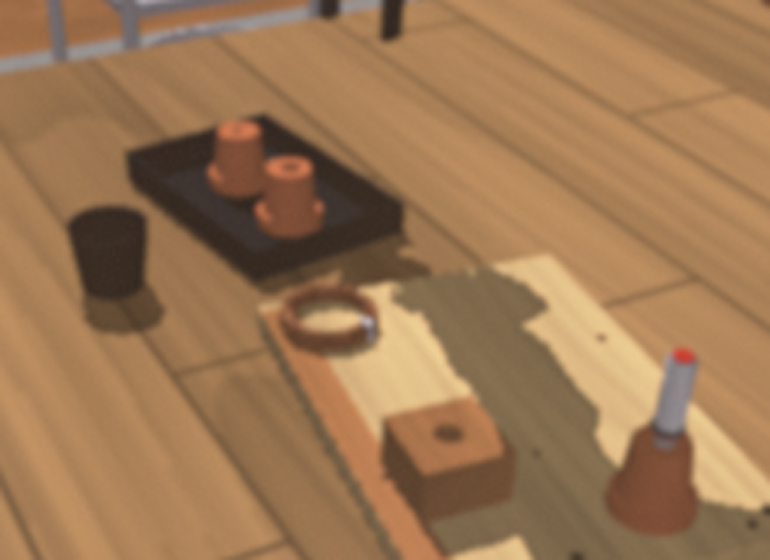

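Both misfits stand upside down on the tray floor (crop 237,160 and 290,197). The gauge stands upright in the left pot (crop 675,400). Everything else is untouched and the arm is clear.

```bash
python3 -c "
from station import r
print(r.finish_job())"
```

```text
the job is handed in; nothing more can be done
None
```

The job is handed in at about 41 s with no verdict shown: the left pot is the good one and stays put with the gauge on its shoulder, the middle (too wide) and right (too tight) pots stand upside down in the tray, and the coil, bowl and nursery pot were left alone.

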